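# Hang a blood tube on the free hanger of a tube carousel

### The arm

A 6-joint arm with a two-finger parallel gripper is mounted at the origin on a cart in front of the work surface, level with it; the furniture and walls round the work are solid. World frame = base frame: x ahead of the robot, y to its left, z up, the work surface at z = 0. Lengths are in m, angles in rad, forces in N, time in s.
With the tool pointing down it reaches from about 0.375 to 0.925 m from the base axis. Payload 5.7 kg.
Tool frame: the origin (TCP) lies midway between the tips of the shut fingers; the grasp point (between the pads) lies 19 mm behind it (arm.pinch_z is the distance from the TCP to the grasp point, in m); z points along the fingers, y is the line along which they close (so a half turn about z gives the same grasp; the last joint's range is limited). The gripper opens to 85 mm and grips with 20 to 120 N. Pads are 22 mm wide; open, the fingers measure 114 mm over their backs; the gripper's body (76 mm by 85 mm) begins 54 mm behind the grasp point. The pads swing forward as they close: fully open they stand 13 mm farther back than shut.
Start: joints at [1.214, 0.359, 1.51, -0, 1.272, -0.115], TCP at [0.144, 0.583, 0.231] pointing down, gripper open.
Joint ranges: [-2.97, 2.97], [-1.01, 2.36], [0.21, 2.38], [-0.96, 4.11], [0.2, 2.71], [-2.98, 2.98]. Speed limits (rad/s): [2.39, 2.39, 3.14, 3.14, 3.14, 3.14].

### API

Orientations are given as [roll, pitch, yaw] about the fixed x, y, z axes, in that order (R = Rz(yaw) Ry(pitch) Rx(roll)).
In Python, from cell import arm, vision gives the robot as it stands.
- The arm moves only by the tool apply_moves, never from a script. Its argument "increments" is a list of rows, each an object of numbers: "x", "y", "z": the shift along the tool's x, y, z normalised to -1 to 1, where 1 is 100 mm; "ax", "ay", "az": the turn, a rotation vector about the tool's x, y, z normalised to -1 to 1, where 1 is pi rad; "gripper": the opening, from -1 (shut) to 1 (fully open). A call has exactly 10 rows; each row shifts and turns the commanded pose from where the row before left it, along the tool's axes as they then stand; what a row does not reach is not made up. A row lasts 1/10 s, in which the tool goes at most 50 mm and 8.59 degrees, less where a joint would pass 70% of its speed; a pose out of reach is approached as far as the arm can. A call with a number of a shift or a turn outside -1 to 1 is refused whole. A call with a gripper value outside its range is refused whole. The fingers move at their own pace and stop on an object; "newtons" is the grip in N (left out, the last holds). Time passes only in rows, so rows that do not move let the fingers close, or fill a call up. It gives the time, the measured TCP pose, the force, the opening and the grip force at its end, in the units of the state.
- arm.get_obs(): the state, without advancing time (a new reading comes with each control period).
- vision.camera(name): name is "scene" or "top"; returns (picture, depth): 480x640x3 uint8, red, green, blue; 480x640 float32, m along the optical axis (not along the pixel's ray), 0 where there is no reading.
- vision.camera_info(name): a dict with "fx", "fy", "cx", "cy" (pixels), "R" (3x3) and "t" (3): a world point X has camera coordinates R X + t. Camera axes: x right, y down, z forward; pixel columns grow to the right and rows downward; lengths in m; the calibration is good to about 2 mm. A picture is of the moment at which its call begins. camera_info takes no time and is no camera call.
- arm.sign_off(): hands the job in; it is judged then, once.
The state is a dict: "t": time; "joints": joint angles; "joint_vel": joint speeds; "tau": joint torques, N m; "position": TCP position; "tcp_rot": TCP orientation; "wrist_force": force on the tool from outside, world axes, zero at the start; "moment": the same for the moment, N m; "gripper_width": opening from 0.0 (shut) to 1.0 (fully open); "grasp_force": force on a finger pad.
Only numpy, scipy, OpenCV 4.12 (cv2) and the standard library are available. Lean on these libraries where they do the work, as an engineer would, in place of code of your own. Each camera call takes 0.05 s, during which the arm holds its last target. There are 200 camera calls.

### The job

Turn the tube carousel by its knob until its one empty hanger faces the gap in the front of the spill tray, and only then take the longer tube out of the white rack and hang it there by its stopper: slide it into the fork just above the lips, feel for the adjustable back stop and press the tube against it with a light steady push (about 7 N for half a second, never over 15 N), lower it and let go. Keep the tube upright in the fork, never levered over by more than a few degrees; it must end hanging with its stopper down on the fork behind the lips, the hanger still facing the gap. Leave the shorter tube, the specimen cup and the swab beaker where they are.

Things in the scene. Friction and masses are not known exactly. Their poses are not given: they have to be found in the camera images.
- stand: fixed grey round base of the carousel, 232 mm across; origin on the carousel's axis at the worktop. A spill wall 56 mm high, 113 mm from the axis, runs round it, with a loading gap about 57 mm wide towards its own -x. The carousel on it has six forked hangers 60 degrees apart; five hold tubes that are fixed to it, one is empty.
- rotor (a joint): turn of the carousel about its upright axis, rad, growing counterclockwise seen from above; 0 = the empty hanger points exactly at the gap. Starts between 0.5 and 1.7, range -2.6 to 2.6; stays where it is left (friction 0.15 N m), but a tube pushed sideways in a fork can turn it.
- knob_top (a point): centre of the top of the round fluted black knob that turns the carousel, 165 mm above the worktop, on the axis; knob 34 mm in diameter, 30 mm tall, its foot 10 mm above the top of the forks
- hanger (a point): middle of the empty fork, at its top face (125 mm above the worktop), 62.3 mm from the carousel's axis; turns with the carousel, its -x axis points radially outward. The fork is a level slot 13.8 mm wide between two prongs 9 mm wide and 6 mm thick, open outward. The axis of a tube that is home lies on the slot's middle line, 6 mm inward to 6 mm outward of this point, as the back stop is set.
- mouth (a point): middle of the empty fork's open mouth, between the prong tips, 34 mm outward of the fork's middle, at the top face. The last 11 mm of the slot flare to about 22 mm wide. Each prong carries a lip 2.5 mm high on its top, 17 to 23 mm outward of the fork's middle: the stopper must pass over the lips and go down behind them.
- seat: lug under the inner end of the empty fork, fixed to the carousel, 18 mm inward of the fork's middle. It carries the back stop: a rigid 11 mm wide steel pad on a screw, 0.5 to 9.5 mm below the fork's top. The pad faces outward and meets the tube's glass. It was set by hand, its face 6 to 18 mm outward of this origin, different each time; this pose does not tell, so feel for it.
- gap (a point): middle of the loading gap in the spill wall, at the wall's top
- tube: the longer blood tube, 111 mm tall, origin at the centre of its round bottom, z up along it. Glass 12.6 mm in diameter; stopper 16.6 mm in diameter from 92 mm up to the top, its underside is the shoulder it hangs by. 15 g. It stands in an end hole of the rack, its bottom 10 mm above the worktop.
- short_tube: the shorter blood tube, 87 mm tall, same diameters, origin at its bottom, in the other end hole of the rack; not to be disturbed
- rack: fixed white rack block 50 x 130 x 45 mm, origin under its centre, three holes 14.2 mm wide and 35 mm deep in a row along its y axis at -42, 0 and +42 mm; the middle one is empty
- cup: specimen cup with a screw lid, 64 mm wide and 66 mm tall, origin under its centre; not to be disturbed
- beaker: beaker of swabs, 91 x 76 x 109 mm, origin under its centre; not to be disturbed
Not all that is in view belongs to the job. Leave any black or green look-alike of the tube alone.

How it is judged:
By the outcome, as a careful person would: the job done as asked, in the order asked, and still so for the second after the job is handed in, with the robot touching nothing.
It also fails if it takes over 67 s, if anything falls off the work surface, if the arm or the gripper's body presses on something with over 40 N, if the wrist force passes 120 N, or if a joint passes its speed limit or range.

## Working session

There is one attempt and no reset: what is moved stays moved. The work goes in short steps, Python scripts to look and compute and a tool call to move; the robot and the scene stay as the last step left them, time stands still between calls to the robot, and variables do not carry over. Pictures are saved under pics/ and viewed, at most 10 in all, crops included, and the job is handed in when it is done.

Besides the shell and the picture viewer there is one more tool, called as name(argument=value, ...) on one line, values as JSON. apply_moves: Moves the arm, as the interface text tells. Its arguments: {"type":"object","properties":{"increments":{"type":"array"},"newtons":{"type":"number"}},"required":["increments"]}

```bash
ls; mkdir -p pics; python3 - <<'E'
from cell import arm, vision
import cv2, numpy as np
for n in("scene","top"):
    p,d=vision.camera(n); cv2.imwrite(f"pics/{n}0.png",p[:,:,::-1]); np.savez(f"pics/{n}0.npz",p=p,d=d)
    i=vision.camera_info(n); print(n,i['fx'],i['cx'],i['cy'],np.round(-np.array(i['R']).T@i['t'],3),np.round(i['R'],3).tolist())
print(arm.get_obs(), arm.pinch_z)
E
```

```text
pics
scene 440.56130936287957 323.847146855422 242.79117289297005 [-0.133 -0.504  0.781] [[0.57, -0.821, -0.013], [-0.507, -0.34, -0.792], [0.646, 0.458, -0.611]]
top 583.9558073735437 324.78772970296177 235.42402345666096 [ 0.499 -0.035  1.444] [[-0.011, -1.0, -0.012], [-0.998, 0.012, -0.055], [0.055, 0.011, -0.998]]
{'t': 0.1, 'joints': array([ 1.21390704e+00,  3.59430018e-01,  1.51133226e+00, -5.41235840e-05,
        1.27249635e+00, -1.15111614e-01]), 'joint_vel': array([ 0.00145696, -0.00138706, -0.00228278, -0.00018755, -0.00388517,
        0.00084739]), 'tau': array([ 1.11797617e-03, -5.28643906e+01, -2.79350889e+01, -1.13812910e-04,
        4.85369688e-03,  1.07903148e-06]), 'position': array([0.14347359, 0.5819586 , 0.23053634]), 'tcp_rot': array([-3.13993177e+00, -1.39984290e-04,  2.89983082e+00]), 'wrist_force': array([ 0.03896007, -0.220615  ,  0.10460797]), 'moment': array([-0.01164218, -0.03366747, -0.00600226]), 'grasp_force': 0.0, 'gripper_width': 1.003324786812782} 0.0187
```

View pics/scene0.png

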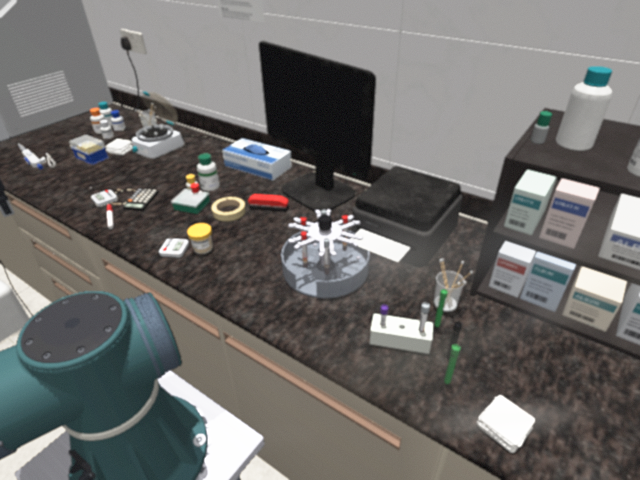

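View pics/top0.png

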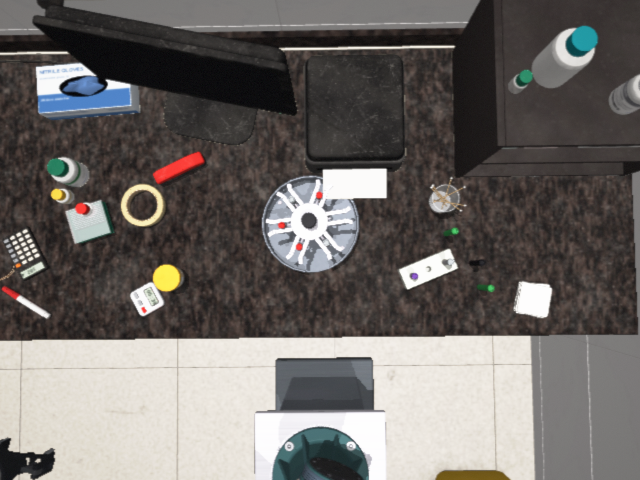

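```bash
python3 - <<'E'
import cv2, numpy as np
t=cv2.imread("pics/top0.png"); s=cv2.imread("pics/scene0.png")
r=lambda im,x,y,w,h:cv2.resize(im[y:y+h,x:x+w],(400,300),interpolation=cv2.INTER_CUBIC)
o=np.vstack([np.hstack([r(t,240,170,140,105),r(t,395,225,100,75)]),np.hstack([r(s,265,205,120,90),r(s,360,270,120,90)])])
cv2.imwrite("pics/c1.png",o)
E
```

```text
(no output)
```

View pics/c1.png

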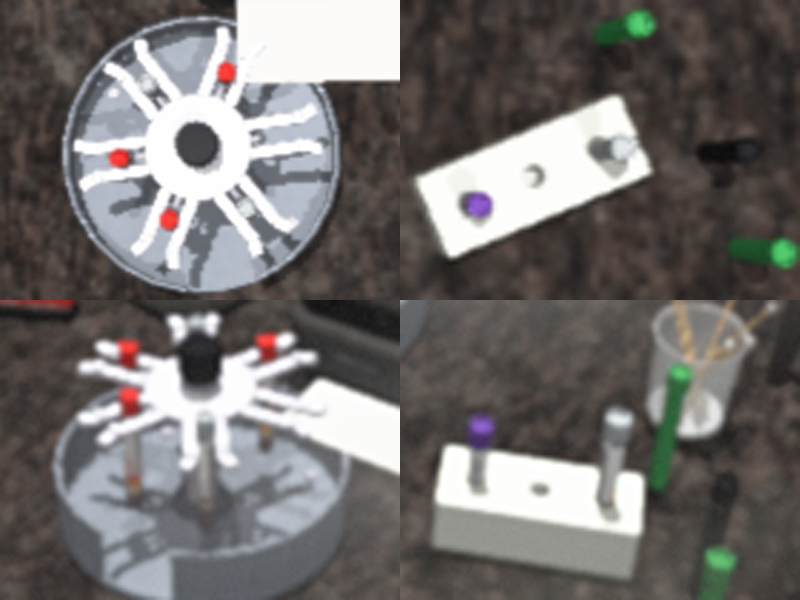

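```bash
cat > h.py <<'E'
import numpy as np, cv2
from cell import arm, vision
def look(n):
    p,d=vision.camera(n); i=vision.camera_info(n); return p,d,i
def cloud(d,i):
    v,u=np.mgrid[:480,:640]; R=np.array(i['R']);t=np.array(i['t'])
    c=np.stack([(u-i['cx'])/i['fx']*d,(v-i['cy'])/i['fy']*d,d],-1)
    X=(c-t)@R; X[d==0]=np.nan; return X
def ray(i,u,v,z):
    R=np.array(i['R']);o=-R.T@np.array(i['t']); w=R.T@np.array([(u-i['cx'])/i['fx'],(v-i['cy'])/i['fy'],1]); return o+w*(z-o[2])/w[2]
E
python3 - <<'E'
from h import *
C={}
for n in("scene","top"):
    z=np.load(f"pics/{n}0.npz"); i=vision.camera_info(n); C[n]=(z['p'],cloud(z['d'],i),i,cv2.cvtColor(z['p'],cv2.COLOR_RGB2HSV))
p,X,i,H=C["top"]
m=(p.max(2)<75); m[:205]=0;m[243:]=0;m[:,:290]=0;m[:,330:]=0
k=m&(X[...,2]>.13); print("knob px",k.sum()); v,u=np.nonzero(k); kc=ray(i,u.mean(),v.mean(),.165); print(kc, np.nanmedian(X[k],0))
p2,X2,i2,H2=C["scene"]
k2=(p2.max(2)<75)&(np.hypot(X2[...,0]-kc[0],X2[...,1]-kc[1])<.03)&(X2[...,2]>.155); v,u=np.nonzero(k2); print("scene knob",k2.sum(),ray(i2,u.mean(),v.mean(),.165))
c=kc[:2]
for n in C:
    p_,X_,_,_=C[n]; d=X_[...,:2]-c; r=np.hypot(d[...,0],d[...,1]); a=np.degrees(np.arctan2(d[...,1],d[...,0]))
    w=(abs(r-.113)<.006)&(X_[...,2]>.045)&(X_[...,2]<.065)
    print(n,"wall",np.histogram(a[w],bins=np.arange(-180,181,5))[0])
    f=(r>.07)&(r<.098)&(X_[...,2]>.113)&(X_[...,2]<.14)
    print("fork",np.histogram(a[f],bins=np.arange(-180,181,5))[0])
for nm,(u0,u1,v0,v1) in dict(purple=(408,420,269,282),grey=(438,456,252,270)).items():
    q=X[v0:v1,u0:u1].reshape(-1,3); j=np.argsort(-q[:,2])[:12]; print(nm,q[j].mean(0),np.nanmax(q[:,2]))
for nm,(u0,u1,v0,v1) in dict(purple=(378,392,303,318),grey=(418,432,300,318)).items():
    q=X2[v0:v1,u0:u1].reshape(-1,3);q=q[q[:,2]>.055]; j=np.argsort(-q[:,2])[:12]; print(nm,q[j].mean(0),np.nanmax(q[:,2]))
rm=(p.min(2)>170)&(X[...,2]>.035)&(X[...,2]<.055)
rm[:240]=0;rm[300:]=0;rm[:,:390]=0;rm[:,470:]=0
v,u=np.nonzero(rm); b=cv2.minAreaRect(X[rm][:,:2].astype(np.float32)); print("rack",b)
E
```

```text
knob px 140
[0.60328038 0.01408763 0.165     ] [0.60356028 0.01361518 0.1658703 ]
scene knob 105 [0.59699245 0.0103217  0.165     ]
scene wall [ 0  0  0  0  8 18 18 16 17 14 14 16 14 13 13 12  7 12 10  7  8  7  5  5
  5  4  2  3  3  2  1  3  3  1  6  7  4  0  1  0  0  0  0  0  0  0  0  0
  1  0  5 11  7  6  1  7  7  9  6  7  4  6  5  4 10  5  8  8 10 10  6  0]
fork [ 0  0  0  0  2 25 10  0 13 21  0  0  0  0  0  0  0 24 15  1  5 33  4  0
  0  0  0  0  0 12 23  1  1 14  3  0  0  0  0  0  0  8  8  0  1 14  3  0
  0  0  0  0  0  8 14  1 12 28  0  0  0  0  0  0  7 28 10  0 18 26  0  0]
top wall [ 0  0  0  0  4  7  6  7  6  8  6  8  6  7  7  8  5  7  4  9  7  7  8  9
  8  6  6  5  7  4  4  6  3 10  9 10 10 12  9  9 10 11 10 11 10  8  9 11
 10  9  9  9 10  8  8  9  9  8  9  8 10  8  8  8  7  8  7  8  7  7  3  0]
fork [ 0  0  0  0  1 33 13  0 13 33  0  0  0  0  0  0  0 20 27  0  5 38  6  0
  0  0  0  0  0 18 34  0  2 40  9  0  0  0  0  0  0 24 26  0  6 38  5  0
  0  0  0  0  2 31 17  0 21 31  0  0  0  0  0  0  3 37 12  0 24 27  0  0]
purple [ 0.47834934 -0.22559973  0.09981747] 0.1028910931756784
grey [ 0.50915312 -0.30105505  0.12429306] 0.12525035032623133
purple [ 0.474869   -0.22502642  0.0974594 ] 0.0985681717259285
grey [ 0.50965698 -0.30109975  0.12112223] 0.12198883640842155
rack ((0.4938659071922302, -0.2636944651603699), (0.05034807324409485, 0.13018573820590973), 22.20015525817871)
```

```bash
cat >> h.py <<'E'
from scipy.optimize import least_squares
from scipy.spatial.transform import Rotation as Rot
def carousel(X,c0):
    d=X[...,:2]-c0; r=np.hypot(*np.moveaxis(d,-1,0))
    w=(abs(r-.113)<.012)&(X[...,2]>.05)&(X[...,2]<.062); P=X[w][:,:2]
    s=least_squares(lambda q:np.hypot(P[:,0]-q[0],P[:,1]-q[1])-q[2],[*c0,.113],loss='soft_l1',f_scale=.002).x
    a=np.degrees(np.arctan2(P[:,1]-s[1],P[:,0]-s[0]))%360; a=np.sort(a); g=np.argmax(np.diff(a)); 
    gap=(a[g],a[g+1])
    d=X[...,:2]-c0; r=np.hypot(*np.moveaxis(d,-1,0)); f=(r>.068)&(r<.096)&(X[...,2]>.112)&(X[...,2]<.135)
    A=np.arctan2(d[f][:,1],d[f][:,0]); ang=np.degrees(np.angle(np.exp(6j*A).mean()*-1))/6
    return s,gap,ang,abs(np.exp(6j*A).mean())
def plan(x,y,z,yaw=None):
    o=arm.get_obs(); R=Rot.from_euler('xyz',o['tcp_rot']); T=R if yaw is None else Rot.from_euler('xyz',[np.pi,0,yaw])
    D=np.array([x,y,z])-o['position']
    print('t',round(o['t'],2),'pos',o['position'].round(4),'rpy',o['tcp_rot'].round(3),'F',o['wrist_force'].round(1),'w',round(o['gripper_width'],3),'g',round(o['grasp_force'],1))
    print(' rot az.. (pi units)',((R.inv()*T).as_rotvec()/np.pi).round(4),' then shift(100mm)',(T.inv().apply(D)*10).round(3))
E
python3 - <<'E'
from h import *
for n in("scene","top"):
    z=np.load(f"pics/{n}0.npz"); X=cloud(z['d'],vision.camera_info(n))
    s,g,a,q=carousel(X,np.array([.603,.0135])); print(n,s,g,np.mean(g),'fork',a+180,a-60,q)
plan(.603,.0135,.26,1.69)
E
```

```text
scene [0.60401311 0.01670127 0.11320454] (np.float64(1.4102330342419802), np.float64(62.890177444824204)) 32.15020523953309 fork 188.0851199628563 -51.91488003714369 0.6167301117212151
top [0.60409709 0.01604631 0.11300933] (np.float64(172.4470087787068), np.float64(203.27264381540596)) 187.85982629705637 fork 188.10285913298793 -51.89714086701206 0.5983750147204984
t 0.1 pos [0.1435 0.582  0.2305] rpy [-3.14 -0.    2.9 ] F [ 0.  -0.2  0.1] w 1.003 g 0.0
 rot az.. (pi units) [-5.000e-04  3.000e-04  3.851e-01]  then shift(100mm) [-6.191  3.887 -0.295]
```

```bash
sed -i 's/\.mean()\*-1))\/6/.mean()))\/6/' h.py; python3 - <<'E'
from h import *
plan(.6037,.0147,.231,1.713)
E
```

```text
t 0.1 pos [0.1435 0.582  0.2305] rpy [-3.14 -0.    2.9 ] F [ 0.  -0.2  0.1] w 1.003 g 0.0
 rot az.. (pi units) [-5.000e-04  3.000e-04  3.778e-01]  then shift(100mm) [-6.268e+00  3.752e+00 -5.000e-03]
```

apply_moves(increments=[{"az": 0.0473,"gripper": 0.2},{"az": 0.0473,"gripper": 0.2},{"az": 0.0473,"gripper": 0.2},{"az": 0.0473,"gripper": 0.2},{"az": 0.0473,"gripper": 0.2},{"az": 0.0473,"gripper": 0.2},{"az": 0.0473,"gripper": 0.2},{"az": 0.0469,"gripper": 0.2},{"gripper": 0.2},{"gripper": 0.2}], newtons=60)

```text
invalid input at $.increments[0]: expected keys x, y, z, ax, ay, az, gripper
```

```bash
python3 - <<'E'
from h import *
plan(.6037,.0147,.231,1.713)
E
```

```text
t 0.1 pos [0.1435 0.582  0.2305] rpy [-3.14 -0.    2.9 ] F [ 0.  -0.2  0.1] w 1.003 g 0.0
 rot az.. (pi units) [-5.000e-04  3.000e-04  3.778e-01]  then shift(100mm) [-6.268e+00  3.752e+00 -5.000e-03]
```

apply_moves(increments=[{"x": 0,"y": 0,"z": 0,"ax": 0,"ay": 0,"az": 0.0473,"gripper": 0.2},{"x": 0,"y": 0,"z": 0,"ax": 0,"ay": 0,"az": 0.0473,"gripper": 0.2},{"x": 0,"y": 0,"z": 0,"ax": 0,"ay": 0,"az": 0.0473,"gripper": 0.2},{"x": 0,"y": 0,"z": 0,"ax": 0,"ay": 0,"az": 0.0473,"gripper": 0.2},{"x": 0,"y": 0,"z": 0,"ax": 0,"ay": 0,"az": 0.0473,"gripper": 0.2},{"x": 0,"y": 0,"z": 0,"ax": 0,"ay": 0,"az": 0.0473,"gripper": 0.2},{"x": 0,"y": 0,"z": 0,"ax": 0,"ay": 0,"az": 0.0473,"gripper": 0.2},{"x": 0,"y": 0,"z": 0,"ax": 0,"ay": 0,"az": 0.0467,"gripper": 0.2},{"x": -0.2,"y": 0.12,"z": 0,"ax": 0,"ay": 0,"az": 0,"gripper": 0.2},{"x": -0.4,"y": 0.24,"z": 0,"ax": 0,"ay": 0,"az": 0,"gripper": 0.2}], newtons=60)

```text
t: 1.1
position: [0.187, 0.5294, 0.2308]
tcp_rot: [-3.141, -0.001, 1.716]
wrist_force: [1.3, -0.2, -0.4]
gripper_width: 0.599
grasp_force: 0.0
```

apply_moves(increments=[{"x": -0.4,"y": 0.24,"z": 0,"ax": 0,"ay": 0,"az": 0,"gripper": 0.2},{"x": -0.4,"y": 0.24,"z": 0,"ax": 0,"ay": 0,"az": 0,"gripper": 0.2},{"x": -0.4,"y": 0.24,"z": 0,"ax": 0,"ay": 0,"az": 0,"gripper": 0.2},{"x": -0.4,"y": 0.24,"z": 0,"ax": 0,"ay": 0,"az": 0,"gripper": 0.2},{"x": -0.4,"y": 0.24,"z": 0,"ax": 0,"ay": 0,"az": 0,"gripper": 0.2},{"x": -0.4,"y": 0.24,"z": 0,"ax": 0,"ay": 0,"az": 0,"gripper": 0.2},{"x": -0.4,"y": 0.24,"z": 0,"ax": 0,"ay": 0,"az": 0,"gripper": 0.2},{"x": -0.4,"y": 0.24,"z": 0,"ax": 0,"ay": 0,"az": 0,"gripper": 0.2},{"x": -0.4,"y": 0.24,"z": 0,"ax": 0,"ay": 0,"az": 0,"gripper": 0.2},{"x": -0.4,"y": 0.24,"z": 0,"ax": 0,"ay": 0,"az": 0,"gripper": 0.2}])

```text
t: 2.1
position: [0.4827, 0.1645, 0.2311]
tcp_rot: [-3.141, -0.0, 1.713]
wrist_force: [0.3, 0.8, 0.0]
gripper_width: 0.598
grasp_force: 0.0
```

```bash
python3 - <<'E'
from h import *
plan(.6037,.0147,.231,1.713)
E
```

```text
t 2.1 pos [0.4827 0.1645 0.2311] rpy [-3.141 -0.     1.713] F [0.3 0.8 0. ] w 0.598 g 0.0
 rot az.. (pi units) [-0.0001 -0.     -0.0001]  then shift(100mm) [-1.654e+00  9.860e-01  1.000e-03]
```

apply_moves(increments=[{"x": -0.35,"y": 0.21,"z": 0,"ax": 0,"ay": 0,"az": 0,"gripper": 0.2},{"x": -0.35,"y": 0.21,"z": 0,"ax": 0,"ay": 0,"az": 0,"gripper": 0.2},{"x": -0.35,"y": 0.21,"z": 0,"ax": 0,"ay": 0,"az": 0,"gripper": 0.2},{"x": -0.3,"y": 0.18,"z": 0,"ax": 0,"ay": 0,"az": 0,"gripper": 0.2},{"x": -0.2,"y": 0.12,"z": 0,"ax": 0,"ay": 0,"az": 0,"gripper": 0.2},{"x": -0.104,"y": 0.056,"z": 0,"ax": 0,"ay": 0,"az": 0,"gripper": 0.2},{"x": 0,"y": 0,"z": 0,"ax": 0,"ay": 0,"az": 0,"gripper": 0.2},{"x": 0,"y": 0,"z": 0.1,"ax": 0,"ay": 0,"az": 0,"gripper": 0.2},{"x": 0,"y": 0,"z": 0.1,"ax": 0,"ay": 0,"az": 0,"gripper": 0.2},{"x": 0,"y": 0,"z": 0,"ax": 0,"ay": 0,"az": 0,"gripper": 0.2}])

```text
t: 3.1
position: [0.6007, 0.0177, 0.2091]
tcp_rot: [-3.137, -0.001, 1.714]
wrist_force: [-0.2, 1.5, -1.1]
gripper_width: 0.596
grasp_force: 0.0
```

```bash
python3 - <<'E'
from h import *
plan(.6037,.0147,.134,1.713)
p,d,i=look("scene"); cv2.imwrite("pics/s2.png",cv2.resize(p[150:310,250:450,::-1],(800,640))[:600])
E
```

```text
t 3.1 pos [0.6007 0.0177 0.2091] rpy [-3.137e+00 -1.000e-03  1.714e+00] F [-0.2  1.5 -1.1] w 0.596 g 0.0
 rot az.. (pi units) [-0.0013 -0.0003  0.0004]  then shift(100mm) [-0.034  0.025  0.751]
```

View pics/s2.png

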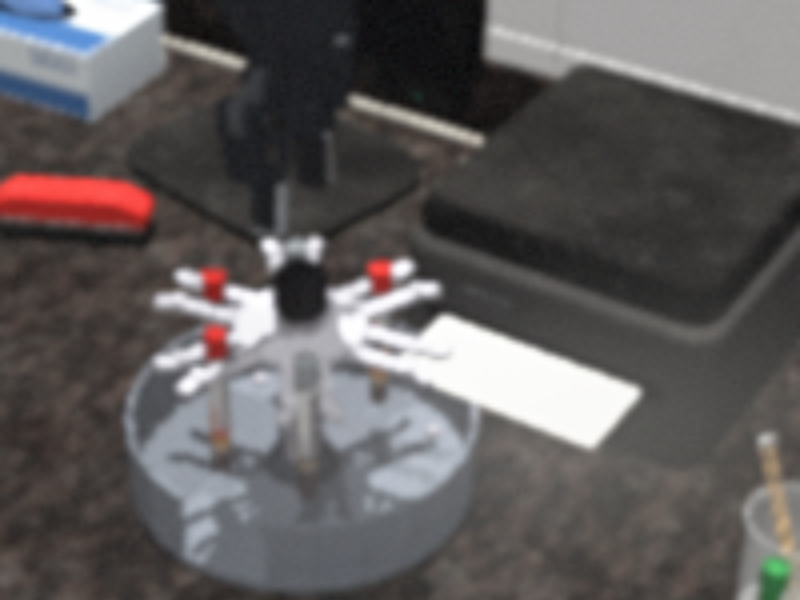

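apply_moves(increments=[{"x": -0.034,"y": 0.025,"z": 0.1,"ax": 0,"ay": 0,"az": 0,"gripper": 0.2},{"x": 0,"y": 0,"z": 0.15,"ax": 0,"ay": 0,"az": 0,"gripper": 0.2},{"x": 0,"y": 0,"z": 0.15,"ax": 0,"ay": 0,"az": 0,"gripper": 0.2},{"x": 0,"y": 0,"z": 0.15,"ax": 0,"ay": 0,"az": 0,"gripper": 0.2},{"x": 0,"y": 0,"z": 0.12,"ax": 0,"ay": 0,"az": 0,"gripper": 0.2},{"x": 0,"y": 0,"z": 0.08,"ax": 0,"ay": 0,"az": 0,"gripper": 0.2},{"x": 0,"y": 0,"z": 0,"ax": 0,"ay": 0,"az": 0,"gripper": 0.2},{"x": 0,"y": 0,"z": 0,"ax": 0,"ay": 0,"az": 0,"gripper": 0.2},{"x": 0,"y": 0,"z": 0,"ax": 0,"ay": 0,"az": 0,"gripper": 0.2},{"x": 0,"y": 0,"z": 0,"ax": 0,"ay": 0,"az": 0,"gripper": 0.2}])

```text
t: 4.15
position: [0.6066, 0.0134, 0.1371]
tcp_rot: [3.14, 0.0, 1.713]
wrist_force: [-0.1, -0.5, -0.7]
gripper_width: 0.599
grasp_force: 0.0
```

apply_moves(increments=[{"x": 0,"y": 0,"z": 0,"ax": 0,"ay": 0,"az": 0,"gripper": -0.3},{"x": 0,"y": 0,"z": 0,"ax": 0,"ay": 0,"az": 0,"gripper": -0.3},{"x": 0,"y": 0,"z": 0,"ax": 0,"ay": 0,"az": 0,"gripper": -0.5},{"x": 0,"y": 0,"z": 0,"ax": 0,"ay": 0,"az": 0,"gripper": -0.5},{"x": 0,"y": 0,"z": 0,"ax": 0,"ay": 0,"az": 0,"gripper": -0.5},{"x": 0,"y": 0,"z": 0,"ax": 0,"ay": 0,"az": 0,"gripper": -0.5},{"x": 0,"y": 0,"z": 0,"ax": 0,"ay": 0,"az": 0,"gripper": -0.5},{"x": 0,"y": 0,"z": 0,"ax": 0,"ay": 0,"az": 0,"gripper": -0.5},{"x": 0,"y": 0,"z": 0,"ax": 0,"ay": 0,"az": 0,"gripper": -0.5},{"x": 0,"y": 0,"z": 0,"ax": 0,"ay": 0,"az": 0,"gripper": -0.5}], newtons=50)

```text
t: 5.15
position: [0.607, 0.0135, 0.1372]
tcp_rot: [3.139, 0.0, 1.713]
wrist_force: [0.8, 0.5, 5.9]
gripper_width: 0.381
grasp_force: 49.8
```

apply_moves(increments=[{"x": 0,"y": 0,"z": 0,"ax": 0,"ay": 0,"az": 0.01,"gripper": -0.5},{"x": 0,"y": 0,"z": 0,"ax": 0,"ay": 0,"az": 0.02,"gripper": -0.5},{"x": 0,"y": 0,"z": 0,"ax": 0,"ay": 0,"az": 0.0275,"gripper": -0.5},{"x": 0,"y": 0,"z": 0,"ax": 0,"ay": 0,"az": 0.0275,"gripper": -0.5},{"x": 0,"y": 0,"z": 0,"ax": 0,"ay": 0,"az": 0.0275,"gripper": -0.5},{"x": 0,"y": 0,"z": 0,"ax": 0,"ay": 0,"az": 0.0275,"gripper": -0.5},{"x": 0,"y": 0,"z": 0,"ax": 0,"ay": 0,"az": 0.0275,"gripper": -0.5},{"x": 0,"y": 0,"z": 0,"ax": 0,"ay": 0,"az": 0.0275,"gripper": -0.5},{"x": 0,"y": 0,"z": 0,"ax": 0,"ay": 0,"az": 0.0275,"gripper": -0.5},{"x": 0,"y": 0,"z": 0,"ax": 0,"ay": 0,"az": 0.0275,"gripper": -0.5}])

```text
t: 6.15
position: [0.6048, 0.014, 0.1371]
tcp_rot: [-3.14, 0.001, 0.924]
wrist_force: [-5.7, 3.3, 11.2]
gripper_width: 0.384
grasp_force: 50.7
```

apply_moves(increments=[{"x": 0,"y": 0,"z": 0,"ax": 0,"ay": 0,"az": 0.0275,"gripper": -0.5},{"x": 0,"y": 0,"z": 0,"ax": 0,"ay": 0,"az": 0.0275,"gripper": -0.5},{"x": 0,"y": 0,"z": 0,"ax": 0,"ay": 0,"az": 0.0275,"gripper": -0.5},{"x": 0,"y": 0,"z": 0,"ax": 0,"ay": 0,"az": 0.0275,"gripper": -0.5},{"x": 0,"y": 0,"z": 0,"ax": 0,"ay": 0,"az": 0.0275,"gripper": -0.5},{"x": 0,"y": 0,"z": 0,"ax": 0,"ay": 0,"az": 0.0275,"gripper": -0.5},{"x": 0,"y": 0,"z": 0,"ax": 0,"ay": 0,"az": 0.0275,"gripper": -0.5},{"x": 0,"y": 0,"z": 0,"ax": 0,"ay": 0,"az": 0.02,"gripper": -0.5},{"x": 0,"y": 0,"z": 0,"ax": 0,"ay": 0,"az": 0.0125,"gripper": -0.5},{"x": 0,"y": 0,"z": 0,"ax": 0,"ay": 0,"az": 0,"gripper": -0.5}])

```text
t: 7.15
position: [0.6035, 0.0158, 0.1371]
tcp_rot: [-3.138, 0.003, 0.22]
wrist_force: [-8.3, 8.2, 14.5]
gripper_width: 0.382
grasp_force: 51.0
```

```bash
python3 - <<'E'
from h import *
plan(.6037,.0147,.134,.138)
p,d,i=look("scene");X=cloud(d,i); print(carousel(X,np.array([.6037,.0147])))
p,d,i=look("top");X=cloud(d,i); print(carousel(X,np.array([.6037,.0147])))
E
```

```text
t 7.15 pos [0.6035 0.0158 0.1371] rpy [-3.138e+00  3.000e-03  2.200e-01] F [-8.3  8.2 14.5] w 0.382 g 51.0
 rot az.. (pi units) [-0.0012  0.0011  0.026 ]  then shift(100mm) [-0.     0.011  0.031]
(array([0.60397868, 0.01654199, 0.11307628]), (np.float64(312.39668956018244), np.float64(347.42231336893184)), np.float64(12.884582239177329), np.float64(0.608294358935021))
(array([0.60468789, 0.01638376, 0.11344231]), (np.float64(8.582452038671747), np.float64(123.37779630109428)), np.float64(10.27151283420049), np.float64(0.6116581172802174))
```

apply_moves(increments=[{"x": 0,"y": 0,"z": 0,"ax": 0,"ay": 0,"az": 0.013,"gripper": -0.5},{"x": 0,"y": 0,"z": 0,"ax": 0,"ay": 0,"az": 0.013,"gripper": -0.5},{"x": 0,"y": 0,"z": 0,"ax": 0,"ay": 0,"az": 0,"gripper": -0.5},{"x": 0,"y": 0,"z": 0,"ax": 0,"ay": 0,"az": 0,"gripper": 0.2},{"x": 0,"y": 0,"z": 0,"ax": 0,"ay": 0,"az": 0,"gripper": 0.2},{"x": 0,"y": 0,"z": 0,"ax": 0,"ay": 0,"az": 0,"gripper": 0.2},{"x": 0,"y": 0,"z": -0.3,"ax": 0,"ay": 0,"az": 0,"gripper": 0.2},{"x": 0,"y": 0,"z": -0.4,"ax": 0,"ay": 0,"az": 0,"gripper": 0.2},{"x": 0,"y": -0.3,"z": -0.3,"ax": 0,"ay": 0,"az": 0,"gripper": 0.2},{"x": 0,"y": -0.4,"z": 0,"ax": 0,"ay": 0,"az": 0,"gripper": 0.2}])

```text
t: 8.25
position: [0.6, 0.0817, 0.2411]
tcp_rot: [3.14, -0.009, 0.136]
wrist_force: [1.4, 2.2, -0.3]
gripper_width: 0.599
grasp_force: 0.0
```

apply_moves(increments=[{"x": 0,"y": 0.4,"z": 0,"ax": 0,"ay": 0,"az": 0,"gripper": 0.2},{"x": 0,"y": 0.4,"z": 0,"ax": 0,"ay": 0,"az": 0,"gripper": 0.2},{"x": 0,"y": 0.4,"z": 0,"ax": 0,"ay": 0,"az": 0,"gripper": 0.2},{"x": 0,"y": 0.4,"z": 0,"ax": 0,"ay": 0,"az": 0,"gripper": 0.2},{"x": 0,"y": 0.4,"z": 0,"ax": 0,"ay": 0,"az": 0,"gripper": 0.2},{"x": 0,"y": 0.4,"z": 0,"ax": 0,"ay": 0,"az": 0,"gripper": 0.2},{"x": 0,"y": 0.4,"z": 0,"ax": 0,"ay": 0,"az": 0,"gripper": 0.2},{"x": 0,"y": 0.3,"z": 0,"ax": 0,"ay": 0,"az": 0,"gripper": 0.2},{"x": 0,"y": 0.2,"z": 0,"ax": 0,"ay": 0,"az": 0,"gripper": 0.2},{"x": 0,"y": 0,"z": 0,"ax": 0,"ay": 0,"az": 0,"gripper": 0.2}])

```text
t: 9.25
position: [0.6421, -0.247, 0.2357]
tcp_rot: [3.141, 0.0, 0.136]
wrist_force: [-0.5, 0.3, 0.9]
gripper_width: 0.601
grasp_force: 0.0
```

```bash
python3 - <<'E'
from h import *
plan(.5095,-.302,.2,.138)
c=np.array([.6037,.0147]); im=[]
for n in("scene","top"):
    p,d,i=look(n); X=cloud(d,i); print(n,carousel(X,c)); np.savez(f"pics/{n}1.npz",p=p,d=d)
    im.append(p)
o=np.hstack([cv2.resize(im[0][200:300,265:385],(400,333)),cv2.resize(im[1][170:275,240:380],(400,333))]); cv2.imwrite("pics/c3.png",o[:,:,::-1])
E
```

```text
t 9.25 pos [ 0.6421 -0.247   0.2357] rpy [3.141 0.    0.136] F [-0.5  0.3  0.9] w 0.601 g 0.0
 rot az.. (pi units) [ 0.0003  0.0001 -0.0006]  then shift(100mm) [-1.389  0.362  0.357]
scene (array([0.60372649, 0.01650331, 0.11299532]), (np.float64(309.29963035143675), np.float64(351.13596144744264)), np.float64(7.520939805779077), np.float64(0.6123580752540169))
top (array([0.60408018, 0.01608194, 0.11305239]), (np.float64(172.6227612442158), np.float64(203.29082630168458)), np.float64(7.981632802357854), np.float64(0.5979019500075807))
```

View pics/c3.png

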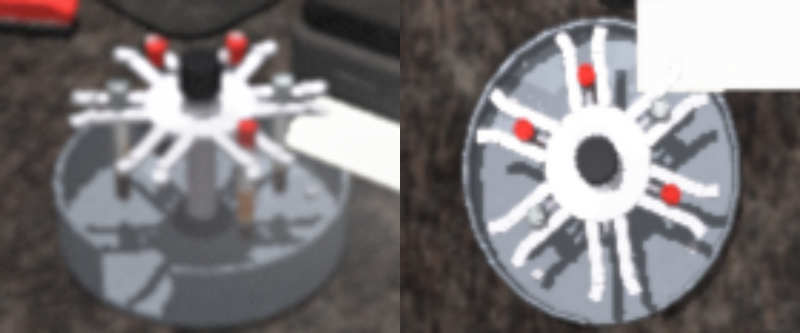

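apply_moves(increments=[{"x": -0.2,"y": 0.05,"z": 0,"ax": 0,"ay": 0,"az": 0,"gripper": 0.0},{"x": -0.4,"y": 0.1,"z": 0,"ax": 0,"ay": 0,"az": 0,"gripper": 0.0},{"x": -0.4,"y": 0.1,"z": 0,"ax": 0,"ay": 0,"az": 0,"gripper": 0.0},{"x": -0.25,"y": 0.07,"z": 0,"ax": 0,"ay": 0,"az": 0,"gripper": 0.0},{"x": -0.14,"y": 0.04,"z": 0.1,"ax": 0,"ay": 0,"az": 0,"gripper": 0.0},{"x": 0,"y": 0,"z": 0.2,"ax": 0,"ay": 0,"az": 0,"gripper": 0.0},{"x": 0,"y": 0,"z": 0.3,"ax": 0,"ay": 0,"az": 0,"gripper": 0.0},{"x": 0,"y": 0,"z": 0.2,"ax": 0,"ay": 0,"az": 0,"gripper": 0.0},{"x": 0,"y": 0,"z": 0.1,"ax": 0,"ay": 0,"az": 0,"gripper": 0.0},{"x": 0,"y": 0,"z": 0,"ax": 0,"ay": 0,"az": 0,"gripper": 0.0}])

```text
t: 10.35
position: [0.5087, -0.2971, 0.1452]
tcp_rot: [-3.139, 0.002, 0.14]
wrist_force: [-1.1, -0.1, -0.3]
gripper_width: 0.504
grasp_force: 0.0
```

```bash
python3 - <<'E'
from h import *
plan(.5095,-.3015,.106,.138)
p,d,i=look("scene"); cv2.imwrite("pics/s4.png",cv2.resize(p[250:370,350:510,::-1],(800,600),interpolation=cv2.INTER_CUBIC))
plan(.5095,-.3015,.106,.138)
E
```

```text
t 10.35 pos [ 0.5087 -0.2971  0.1452] rpy [-3.139e+00  2.000e-03  1.400e-01] F [-1.1 -0.1 -0.3] w 0.504 g 0.0
 rot az.. (pi units) [-0.0007  0.0006  0.0007]  then shift(100mm) [0.002 0.045 0.392]
t 10.4 pos [ 0.5095 -0.2979  0.1463] rpy [-3.141e+00  1.000e-03  1.400e-01] F [-0.4  0.2 -0. ] w 0.502 g 0.0
 rot az.. (pi units) [-0.0002  0.0002  0.0007]  then shift(100mm) [-0.004  0.036  0.403]
```

View pics/s4.png

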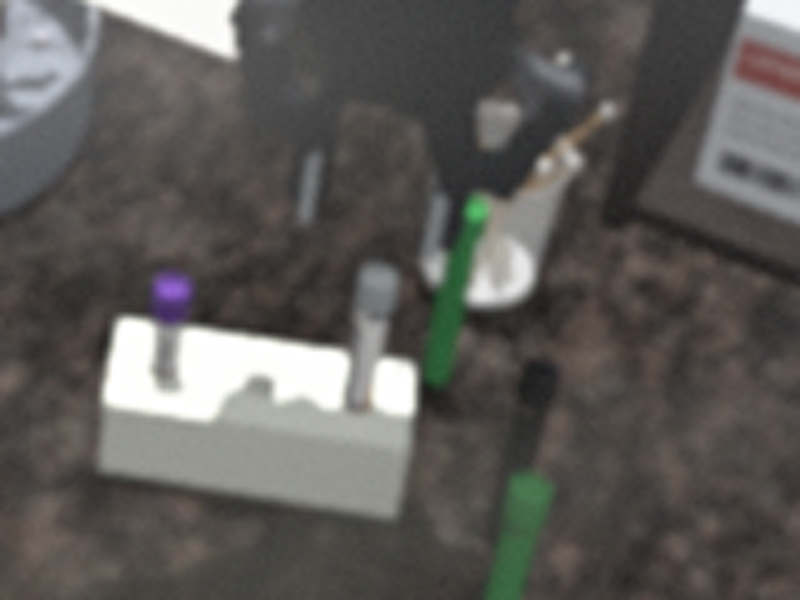

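apply_moves(increments=[{"x": 0,"y": 0.036,"z": 0,"ax": 0,"ay": 0,"az": 0,"gripper": 0.0},{"x": 0,"y": 0,"z": 0.08,"ax": 0,"ay": 0,"az": 0,"gripper": 0.0},{"x": 0,"y": 0,"z": 0.12,"ax": 0,"ay": 0,"az": 0,"gripper": 0.0},{"x": 0,"y": 0,"z": 0.12,"ax": 0,"ay": 0,"az": 0,"gripper": 0.0},{"x": 0,"y": 0,"z": 0.08,"ax": 0,"ay": 0,"az": 0,"gripper": 0.0},{"x": 0,"y": 0,"z": 0,"ax": 0,"ay": 0,"az": 0,"gripper": 0.0},{"x": 0,"y": 0,"z": 0,"ax": 0,"ay": 0,"az": 0,"gripper": 0.0},{"x": 0,"y": 0,"z": 0,"ax": 0,"ay": 0,"az": 0,"gripper": -0.3},{"x": 0,"y": 0,"z": 0,"ax": 0,"ay": 0,"az": 0,"gripper": -0.4},{"x": 0,"y": 0,"z": 0,"ax": 0,"ay": 0,"az": 0,"gripper": -0.5}], newtons=50)

```text
t: 11.4
position: [0.5101, -0.3027, 0.1068]
tcp_rot: [3.141, -0.001, 0.139]
wrist_force: [-0.1, -0.0, 0.6]
gripper_width: 0.246
grasp_force: 0.0
```

apply_moves(increments=[{"x": 0,"y": 0,"z": 0,"ax": 0,"ay": 0,"az": 0,"gripper": -0.55},{"x": 0,"y": 0,"z": 0,"ax": 0,"ay": 0,"az": 0,"gripper": -0.6},{"x": 0,"y": 0,"z": 0,"ax": 0,"ay": 0,"az": 0,"gripper": -0.65},{"x": 0,"y": 0,"z": 0,"ax": 0,"ay": 0,"az": 0,"gripper": -0.7},{"x": 0,"y": 0,"z": 0,"ax": 0,"ay": 0,"az": 0,"gripper": -0.8},{"x": 0,"y": 0,"z": 0,"ax": 0,"ay": 0,"az": 0,"gripper": -0.8},{"x": 0,"y": 0,"z": 0,"ax": 0,"ay": 0,"az": 0,"gripper": -0.8},{"x": 0,"y": 0,"z": 0,"ax": 0,"ay": 0,"az": 0,"gripper": -0.8},{"x": 0,"y": 0,"z": 0,"ax": 0,"ay": 0,"az": 0,"gripper": -0.8},{"x": 0,"y": 0,"z": 0,"ax": 0,"ay": 0,"az": 0,"gripper": -0.8}])

```text
t: 12.4
position: [0.5101, -0.3027, 0.1066]
tcp_rot: [3.141, -0.0, 0.139]
wrist_force: [-0.1, 1.0, 6.1]
gripper_width: 0.17
grasp_force: 48.9
```

apply_moves(increments=[{"x": 0,"y": 0,"z": -0.08,"ax": 0,"ay": 0,"az": 0,"gripper": -0.8},{"x": 0,"y": 0,"z": -0.2,"ax": 0,"ay": 0,"az": 0,"gripper": -0.8},{"x": 0,"y": 0,"z": -0.3,"ax": 0,"ay": 0,"az": 0,"gripper": -0.8},{"x": 0,"y": 0,"z": -0.3,"ax": 0,"ay": 0,"az": 0,"gripper": -0.8},{"x": 0,"y": 0,"z": -0.2,"ax": 0,"ay": 0,"az": 0,"gripper": -0.8},{"x": 0,"y": -0.1,"z": -0.06,"ax": 0,"ay": 0,"az": 0,"gripper": -0.8},{"x": 0,"y": -0.2,"z": 0,"ax": 0,"ay": 0,"az": 0,"gripper": -0.8},{"x": 0,"y": -0.3,"z": 0,"ax": 0,"ay": 0,"az": 0,"gripper": -0.8},{"x": 0,"y": -0.3,"z": 0,"ax": 0,"ay": 0,"az": 0,"gripper": -0.8},{"x": 0,"y": -0.3,"z": 0,"ax": 0,"ay": 0,"az": 0,"gripper": -0.8}])

```text
t: 13.4
position: [0.491, -0.1803, 0.2184]
tcp_rot: [-3.139, 0.003, 0.139]
wrist_force: [0.4, 0.6, -1.0]
gripper_width: 0.168
grasp_force: 48.9
```

apply_moves(increments=[{"x": -0.03,"y": -0.3,"z": 0,"ax": 0,"ay": 0,"az": 0,"gripper": -0.8},{"x": -0.03,"y": -0.3,"z": 0,"ax": 0,"ay": 0,"az": 0,"gripper": -0.8},{"x": -0.03,"y": -0.3,"z": 0,"ax": 0,"ay": 0,"az": 0,"gripper": -0.8},{"x": -0.03,"y": -0.3,"z": 0,"ax": 0,"ay": 0,"az": 0,"gripper": -0.8},{"x": 0,"y": -0.3,"z": 0,"ax": 0,"ay": 0,"az": 0,"gripper": -0.8},{"x": 0,"y": -0.2,"z": 0,"ax": 0,"ay": 0,"az": 0,"gripper": -0.8},{"x": 0,"y": -0.1,"z": 0,"ax": 0,"ay": 0,"az": 0,"gripper": -0.8},{"x": 0,"y": 0,"z": 0,"ax": 0,"ay": 0,"az": 0,"gripper": -0.8},{"x": 0,"y": 0,"z": 0,"ax": 0,"ay": 0,"az": 0,"gripper": -0.8},{"x": 0,"y": 0,"z": 0,"ax": 0,"ay": 0,"az": 0,"gripper": -0.8}])

```text
t: 14.4
position: [0.4565, -0.0077, 0.2201]
tcp_rot: [3.141, 0.0, 0.138]
wrist_force: [0.3, -0.5, -0.1]
gripper_width: 0.168
grasp_force: 48.9
```

```bash
python3 - <<'E'
from h import *
plan(.4554,-.005,.134,.139)
p,d,i=look("scene"); X=cloud(d,i); np.savez("pics/s5.npz",p=p,d=d)
o=arm.get_obs()['position']
m=(np.hypot(X[...,0]-o[0],X[...,1]-o[1])<.03)&(X[...,2]<o[2]+.02)&(X[...,2]>.07)
v,u=np.nonzero(m); print(u.min(),u.max(),v.min(),v.max(),m.sum())
for z0 in np.arange(.1,.24,.012):
    k=m&(abs(X[...,2]-z0)<.006)
    if k.sum()>2:print(round(z0,3),k.sum(),X[k].mean(0).round(4))
cu,cv=int(u.mean()),int(v.mean()); cv2.imwrite("pics/s5.png",cv2.resize(p[cv-60:cv+60,cu-80:cu+80,::-1],(800,600),interpolation=cv2.INTER_CUBIC))
E
```

```text
t 14.4 pos [ 0.4565 -0.0077  0.2201] rpy [3.141 0.    0.138] F [ 0.3 -0.5 -0.1] w 0.168 g 48.9
 rot az.. (pi units) [ 0.0001  0.0001 -0.0002]  then shift(100mm) [-0.007 -0.028  0.861]
283 303 222 266 310
0.124 6 [ 0.4524 -0.0088  0.128 ]
0.136 18 [ 0.4535 -0.0103  0.1354]
0.148 25 [ 0.453  -0.01    0.1484]
0.16 28 [ 0.4539 -0.0101  0.1609]
0.172 20 [ 0.454  -0.0107  0.1724]
0.184 25 [ 0.4528 -0.0097  0.1838]
0.196 27 [ 0.4534 -0.0095  0.1955]
0.208 28 [ 0.4537 -0.0095  0.2077]
0.22 25 [ 0.4484 -0.0082  0.2232]
0.232 91 [ 0.4507 -0.0101  0.2325]
```

View pics/s5.png

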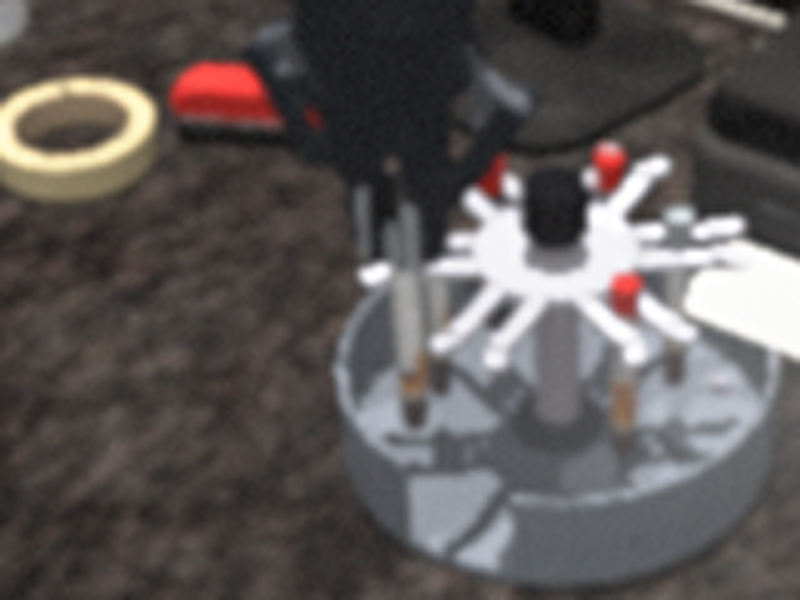

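```bash
python3 - <<'E'
from h import *
a=np.radians(7.96); ex=np.array([np.cos(a),np.sin(a)]); ey=np.array([np.sin(a),-np.cos(a)])
c=np.array([.604,.0158])
for n in("scene","top"):
    z=np.load(f"pics/{n}1.npz"); X=cloud(z['d'],vision.camera_info(n)); d=X[...,:2]-c; r=-(d@ex); l=d@ey
    f=(abs(l)<.03)&(X[...,2]>.115)&(X[...,2]<.135)&(z['p'].min(2)>150)
    for r0 in np.arange(.05,.1,.008):
        k=f&(abs(r-r0)<.004); L=l[k&(l<0)];Rr=l[k&(l>0)]
        print(n,r0.round(3),len(L),len(Rr),(L.mean()*1e3).round(1),(Rr.mean()*1e3).round(1),'mid',((L.mean()+Rr.mean())*500).round(2), 'z',np.median(X[k][:,2]).round(4))
z=np.load("pics/s5.npz")
E
```

```text
scene 0.05 12 10 -11.6 10.1 mid -0.71 z 0.1245
scene 0.058 11 8 -11.8 12.1 mid 0.12 z 0.125
scene 0.066 8 10 -11.7 10.2 mid -0.75 z 0.1248
scene 0.074 9 8 -11.5 11.9 mid 0.18 z 0.1242
scene 0.082 14 15 -12.0 10.6 mid -0.71 z 0.1255
scene 0.09 13 10 -15.1 14.0 mid -0.58 z 0.1241
scene 0.098 3 5 -15.0 14.2 mid -0.41 z 0.1237
top 0.05 15 16 -10.8 9.9 mid -0.42 z 0.1259
top 0.058 15 13 -11.7 11.6 mid -0.02 z 0.125
top 0.066 14 14 -12.0 10.2 mid -0.89 z 0.1258
top 0.074 16 14 -11.6 11.7 mid 0.05 z 0.1274
top 0.082 12 16 -12.7 10.7 mid -1.02 z 0.1278
top 0.09 17 15 -14.8 14.1 mid -0.35 z 0.1256
top 0.098 3 3 -15.9 13.8 mid -1.02 z 0.1269
```

apply_moves(increments=[{"x": 0,"y": -0.032,"z": 0.1,"ax": 0,"ay": 0,"az": 0,"gripper": -0.8},{"x": 0,"y": 0,"z": 0.2,"ax": 0,"ay": 0,"az": 0,"gripper": -0.8},{"x": 0,"y": 0,"z": 0.25,"ax": 0,"ay": 0,"az": 0,"gripper": -0.8},{"x": 0,"y": 0,"z": 0.2,"ax": 0,"ay": 0,"az": 0,"gripper": -0.8},{"x": 0,"y": 0,"z": 0.095,"ax": 0,"ay": 0,"az": 0,"gripper": -0.8},{"x": 0,"y": 0,"z": 0,"ax": 0,"ay": 0,"az": 0,"gripper": -0.8},{"x": 0,"y": 0,"z": 0,"ax": 0,"ay": 0,"az": 0,"gripper": -0.8},{"x": 0,"y": 0,"z": 0,"ax": 0,"ay": 0,"az": 0,"gripper": -0.8},{"x": 0,"y": 0,"z": 0,"ax": 0,"ay": 0,"az": 0,"gripper": -0.8},{"x": 0,"y": 0,"z": 0,"ax": 0,"ay": 0,"az": 0,"gripper": -0.8}])

```text
t: 15.45
position: [0.4565, -0.004, 0.1365]
tcp_rot: [3.141, -0.001, 0.139]
wrist_force: [-0.6, -0.1, -0.3]
gripper_width: 0.17
grasp_force: 48.9
```

```bash
python3 - <<'E'
from h import *
plan(.4554,-.0046,.1355,.139)
p,d,i=look("scene"); X=cloud(d,i)
o=arm.get_obs()['position']
m=(np.hypot(X[...,0]-o[0],X[...,1]-o[1])<.03)&(X[...,2]<o[2]+.02)&(X[...,2]>.03)
a=np.radians(7.96); ex=np.array([np.cos(a),np.sin(a)]); ey=np.array([np.sin(a),-np.cos(a)])
for z0 in np.arange(.04,.15,.012):
    k=m&(abs(X[...,2]-z0)<.006)
    if k.sum()>2:
        q=X[k].mean(0); e=q[:2]-o[:2]; print(round(z0,3),k.sum(),q.round(4),'rad,lat mm',(e@ex*1e3).round(1),(e@ey*1e3).round(1))
print(X[m][:,2].min())
E
```

```text
t 15.45 pos [ 0.4565 -0.004   0.1365] rpy [ 3.141e+00 -1.000e-03  1.390e-01] F [-0.6 -0.1 -0.3] w 0.17 g 48.9
 rot az.. (pi units) [ 0.0002 -0.0004 -0.    ]  then shift(100mm) [-0.011  0.005  0.01 ]
0.04 5 [ 0.4548 -0.0076  0.0433] rad,lat mm -2.0 3.4
0.052 21 [ 0.454  -0.006   0.0516] rad,lat mm -2.7 1.7
0.064 21 [ 0.4544 -0.0059  0.0631] rad,lat mm -2.2 1.6
0.076 20 [ 0.4532 -0.0065  0.076 ] rad,lat mm -3.4 2.0
0.088 22 [ 0.4536 -0.0053  0.0881] rad,lat mm -2.9 1.0
0.1 21 [ 0.4536 -0.0069  0.1   ] rad,lat mm -3.2 2.5
0.112 22 [ 0.453  -0.0064  0.1113] rad,lat mm -3.7 1.9
0.124 25 [ 0.4533 -0.0047  0.1237] rad,lat mm -3.1 0.3
0.136 18 [ 0.449  -0.0051  0.1389] rad,lat mm -7.4 0.1
0.148 81 [ 0.4509 -0.0061  0.1483] rad,lat mm -5.7 1.4
0.04124133805957479
```

apply_moves(increments=[{"x": 0.05,"y": 0.005,"z": 0.01,"ax": 0,"ay": 0,"az": 0,"gripper": -0.8},{"x": 0.1,"y": 0,"z": 0,"ax": 0,"ay": 0,"az": 0,"gripper": -0.8},{"x": 0.1,"y": 0,"z": 0,"ax": 0,"ay": 0,"az": 0,"gripper": -0.8},{"x": 0.1,"y": 0,"z": 0,"ax": 0,"ay": 0,"az": 0,"gripper": -0.8},{"x": 0.1,"y": 0,"z": 0,"ax": 0,"ay": 0,"az": 0,"gripper": -0.8},{"x": 0.06,"y": 0,"z": 0,"ax": 0,"ay": 0,"az": 0,"gripper": -0.8},{"x": 0.05,"y": 0,"z": 0,"ax": 0,"ay": 0,"az": 0,"gripper": -0.8},{"x": 0.04,"y": 0,"z": 0,"ax": 0,"ay": 0,"az": 0,"gripper": -0.8},{"x": 0,"y": 0,"z": 0,"ax": 0,"ay": 0,"az": 0,"gripper": -0.8},{"x": 0,"y": 0,"z": 0,"ax": 0,"ay": 0,"az": 0,"gripper": -0.8}])

```text
t: 16.5
position: [0.5151, 0.0039, 0.1347]
tcp_rot: [3.142, 0.001, 0.139]
wrist_force: [-1.0, -0.0, -0.7]
gripper_width: 0.163
grasp_force: 48.9
```

apply_moves(increments=[{"x": 0.015,"y": 0,"z": 0,"ax": 0,"ay": 0,"az": 0,"gripper": -0.8},{"x": 0.015,"y": 0,"z": 0,"ax": 0,"ay": 0,"az": 0,"gripper": -0.8},{"x": 0.015,"y": 0,"z": 0,"ax": 0,"ay": 0,"az": 0,"gripper": -0.8},{"x": 0.015,"y": 0,"z": 0,"ax": 0,"ay": 0,"az": 0,"gripper": -0.8},{"x": 0.015,"y": 0,"z": 0,"ax": 0,"ay": 0,"az": 0,"gripper": -0.8},{"x": 0.015,"y": 0,"z": 0,"ax": 0,"ay": 0,"az": 0,"gripper": -0.8},{"x": 0.015,"y": 0,"z": 0,"ax": 0,"ay": 0,"az": 0,"gripper": -0.8},{"x": 0.015,"y": 0,"z": 0,"ax": 0,"ay": 0,"az": 0,"gripper": -0.8},{"x": 0,"y": 0,"z": 0,"ax": 0,"ay": 0,"az": 0,"gripper": -0.8},{"x": 0,"y": 0,"z": 0,"ax": 0,"ay": 0,"az": 0,"gripper": -0.8}])

```text
t: 17.5
position: [0.5273, 0.0056, 0.1348]
tcp_rot: [3.142, 0.0, 0.139]
wrist_force: [0.2, 0.3, -0.6]
gripper_width: 0.164
grasp_force: 48.9
```

```bash
python3 - <<'E'
from h import *
plan(.604-.0623*.9904,.0158+.0004-.0623*.138,.1345,.139)
for _ in range(1):
  for n in("scene","top"):
    p,d,i=look(n); X=cloud(d,i); c=np.array([.6037,.0147]); D=X[...,:2]-c; an=np.arctan2(D[...,1],D[...,0])
    X[abs((np.degrees(an)%360)-188)<28]=np.nan
    print(n,carousel(X,c)[2:])
E
```

```text
t 17.5 pos [0.5273 0.0056 0.1348] rpy [3.142 0.    0.139] F [ 0.2  0.3 -0.6] w 0.164 g 48.9
 rot az.. (pi units) [0.     0.0001 0.    ]  then shift(100mm) [0.151 0.001 0.003]
scene (np.float64(6.4758743005466615), np.float64(0.6251176502709732))
top (np.float64(9.098161515259617), np.float64(0.6042356425048541))
```

apply_moves(increments=[{"x": 0.012,"y": 0,"z": 0,"ax": 0,"ay": 0,"az": 0,"gripper": -0.8},{"x": 0.012,"y": 0,"z": 0,"ax": 0,"ay": 0,"az": 0,"gripper": -0.8},{"x": 0.012,"y": 0,"z": 0,"ax": 0,"ay": 0,"az": 0,"gripper": -0.8},{"x": 0.01,"y": 0,"z": 0,"ax": 0,"ay": 0,"az": 0,"gripper": -0.8},{"x": 0.01,"y": 0,"z": 0,"ax": 0,"ay": 0,"az": 0,"gripper": -0.8},{"x": 0.01,"y": 0,"z": 0,"ax": 0,"ay": 0,"az": 0,"gripper": -0.8},{"x": 0.008,"y": 0,"z": 0,"ax": 0,"ay": 0,"az": 0,"gripper": -0.8},{"x": 0.006,"y": 0,"z": 0,"ax": 0,"ay": 0,"az": 0,"gripper": -0.8},{"x": 0,"y": 0,"z": 0,"ax": 0,"ay": 0,"az": 0,"gripper": -0.8},{"x": 0,"y": 0,"z": 0,"ax": 0,"ay": 0,"az": 0,"gripper": -0.8}])

```text
t: 18.6
position: [0.5352, 0.0067, 0.1348]
tcp_rot: [3.141, 0.0, 0.139]
wrist_force: [-0.1, 0.7, 0.4]
gripper_width: 0.17
grasp_force: 48.9
```

apply_moves(increments=[{"x": 0.0015,"y": 0,"z": 0,"ax": 0,"ay": 0,"az": 0,"gripper": -0.8},{"x": 0.0015,"y": 0,"z": 0,"ax": 0,"ay": 0,"az": 0,"gripper": -0.8},{"x": 0.0015,"y": 0,"z": 0,"ax": 0,"ay": 0,"az": 0,"gripper": -0.8},{"x": 0.0015,"y": 0,"z": 0,"ax": 0,"ay": 0,"az": 0,"gripper": -0.8},{"x": 0.0015,"y": 0,"z": 0,"ax": 0,"ay": 0,"az": 0,"gripper": -0.8},{"x": 0.0015,"y": 0,"z": 0,"ax": 0,"ay": 0,"az": 0,"gripper": -0.8},{"x": 0.0015,"y": 0,"z": 0,"ax": 0,"ay": 0,"az": 0,"gripper": -0.8},{"x": 0,"y": 0,"z": 0,"ax": 0,"ay": 0,"az": 0,"gripper": -0.8},{"x": 0,"y": 0,"z": 0,"ax": 0,"ay": 0,"az": 0,"gripper": -0.8},{"x": 0,"y": 0,"z": 0,"ax": 0,"ay": 0,"az": 0,"gripper": -0.8}])

```text
t: 19.6
position: [0.5363, 0.0068, 0.1348]
tcp_rot: [3.142, 0.0, 0.139]
wrist_force: [0.1, -0.3, -0.5]
gripper_width: 0.164
grasp_force: 48.9
```

apply_moves(increments=[{"x": 0.0015,"y": 0,"z": 0,"ax": 0,"ay": 0,"az": 0,"gripper": -0.8},{"x": 0.0015,"y": 0,"z": 0,"ax": 0,"ay": 0,"az": 0,"gripper": -0.8},{"x": 0.0015,"y": 0,"z": 0,"ax": 0,"ay": 0,"az": 0,"gripper": -0.8},{"x": 0.0015,"y": 0,"z": 0,"ax": 0,"ay": 0,"az": 0,"gripper": -0.8},{"x": 0.0015,"y": 0,"z": 0,"ax": 0,"ay": 0,"az": 0,"gripper": -0.8},{"x": 0.0015,"y": 0,"z": 0,"ax": 0,"ay": 0,"az": 0,"gripper": -0.8},{"x": 0.0015,"y": 0,"z": 0,"ax": 0,"ay": 0,"az": 0,"gripper": -0.8},{"x": 0,"y": 0,"z": 0,"ax": 0,"ay": 0,"az": 0,"gripper": -0.8},{"x": 0,"y": 0,"z": 0,"ax": 0,"ay": 0,"az": 0,"gripper": -0.8},{"x": 0,"y": 0,"z": 0,"ax": 0,"ay": 0,"az": 0,"gripper": -0.8}])

```text
t: 20.6
position: [0.5373, 0.007, 0.1348]
tcp_rot: [3.142, 0.0, 0.139]
wrist_force: [-0.1, 0.2, 0.4]
gripper_width: 0.164
grasp_force: 48.9
```

apply_moves(increments=[{"x": 0.0015,"y": 0,"z": 0,"ax": 0,"ay": 0,"az": 0,"gripper": -0.8},{"x": 0.0015,"y": 0,"z": 0,"ax": 0,"ay": 0,"az": 0,"gripper": -0.8},{"x": 0.0015,"y": 0,"z": 0,"ax": 0,"ay": 0,"az": 0,"gripper": -0.8},{"x": 0.0015,"y": 0,"z": 0,"ax": 0,"ay": 0,"az": 0,"gripper": -0.8},{"x": 0.0015,"y": 0,"z": 0,"ax": 0,"ay": 0,"az": 0,"gripper": -0.8},{"x": 0.0015,"y": 0,"z": 0,"ax": 0,"ay": 0,"az": 0,"gripper": -0.8},{"x": 0.0015,"y": 0,"z": 0,"ax": 0,"ay": 0,"az": 0,"gripper": -0.8},{"x": 0.0015,"y": 0,"z": 0,"ax": 0,"ay": 0,"az": 0,"gripper": -0.8},{"x": 0,"y": 0,"z": 0,"ax": 0,"ay": 0,"az": 0,"gripper": -0.8},{"x": 0,"y": 0,"z": 0,"ax": 0,"ay": 0,"az": 0,"gripper": -0.8}])

```text
t: 21.6
position: [0.5386, 0.0071, 0.1348]
tcp_rot: [3.141, 0.0, 0.139]
wrist_force: [-0.8, -0.1, -0.2]
gripper_width: 0.166
grasp_force: 48.9
```

apply_moves(increments=[{"x": 0.0015,"y": 0,"z": 0,"ax": 0,"ay": 0,"az": 0,"gripper": -0.8},{"x": 0.0015,"y": 0,"z": 0,"ax": 0,"ay": 0,"az": 0,"gripper": -0.8},{"x": 0.0015,"y": 0,"z": 0,"ax": 0,"ay": 0,"az": 0,"gripper": -0.8},{"x": 0.0015,"y": 0,"z": 0,"ax": 0,"ay": 0,"az": 0,"gripper": -0.8},{"x": 0.0015,"y": 0,"z": 0,"ax": 0,"ay": 0,"az": 0,"gripper": -0.8},{"x": 0.0015,"y": 0,"z": 0,"ax": 0,"ay": 0,"az": 0,"gripper": -0.8},{"x": 0.0015,"y": 0,"z": 0,"ax": 0,"ay": 0,"az": 0,"gripper": -0.8},{"x": 0.0015,"y": 0,"z": 0,"ax": 0,"ay": 0,"az": 0,"gripper": -0.8},{"x": 0,"y": 0,"z": 0,"ax": 0,"ay": 0,"az": 0,"gripper": -0.8},{"x": 0,"y": 0,"z": 0,"ax": 0,"ay": 0,"az": 0,"gripper": -0.8}])

```text
t: 22.6
position: [0.5397, 0.0073, 0.1348]
tcp_rot: [3.141, 0.0, 0.139]
wrist_force: [0.3, -0.9, 0.4]
gripper_width: 0.164
grasp_force: 48.9
```

apply_moves(increments=[{"x": 0.0015,"y": 0,"z": 0,"ax": 0,"ay": 0,"az": 0,"gripper": -0.8},{"x": 0.0015,"y": 0,"z": 0,"ax": 0,"ay": 0,"az": 0,"gripper": -0.8},{"x": 0.0015,"y": 0,"z": 0,"ax": 0,"ay": 0,"az": 0,"gripper": -0.8},{"x": 0.0015,"y": 0,"z": 0,"ax": 0,"ay": 0,"az": 0,"gripper": -0.8},{"x": 0.0015,"y": 0,"z": 0,"ax": 0,"ay": 0,"az": 0,"gripper": -0.8},{"x": 0.0015,"y": 0,"z": 0,"ax": 0,"ay": 0,"az": 0,"gripper": -0.8},{"x": 0.0015,"y": 0,"z": 0,"ax": 0,"ay": 0,"az": 0,"gripper": -0.8},{"x": 0.0015,"y": 0,"z": 0,"ax": 0,"ay": 0,"az": 0,"gripper": -0.8},{"x": 0,"y": 0,"z": 0,"ax": 0,"ay": 0,"az": 0,"gripper": -0.8},{"x": 0,"y": 0,"z": 0,"ax": 0,"ay": 0,"az": 0,"gripper": -0.8}])

```text
t: 23.6
position: [0.5409, 0.0075, 0.1348]
tcp_rot: [3.141, 0.0, 0.139]
wrist_force: [0.5, 0.6, 0.4]
gripper_width: 0.164
grasp_force: 48.9
```

apply_moves(increments=[{"x": 0.0015,"y": 0,"z": 0,"ax": 0,"ay": 0,"az": 0,"gripper": -0.8},{"x": 0.0015,"y": 0,"z": 0,"ax": 0,"ay": 0,"az": 0,"gripper": -0.8},{"x": 0.0015,"y": 0,"z": 0,"ax": 0,"ay": 0,"az": 0,"gripper": -0.8},{"x": 0.0015,"y": 0,"z": 0,"ax": 0,"ay": 0,"az": 0,"gripper": -0.8},{"x": 0.0015,"y": 0,"z": 0,"ax": 0,"ay": 0,"az": 0,"gripper": -0.8},{"x": 0.0015,"y": 0,"z": 0,"ax": 0,"ay": 0,"az": 0,"gripper": -0.8},{"x": 0.0015,"y": 0,"z": 0,"ax": 0,"ay": 0,"az": 0,"gripper": -0.8},{"x": 0.0015,"y": 0,"z": 0,"ax": 0,"ay": 0,"az": 0,"gripper": -0.8},{"x": 0,"y": 0,"z": 0,"ax": 0,"ay": 0,"az": 0,"gripper": -0.8},{"x": 0,"y": 0,"z": 0,"ax": 0,"ay": 0,"az": 0,"gripper": -0.8}])

```text
t: 24.6
position: [0.5421, 0.0076, 0.1348]
tcp_rot: [3.142, 0.0, 0.139]
wrist_force: [0.9, 0.4, -1.1]
gripper_width: 0.167
grasp_force: 48.9
```

apply_moves(increments=[{"x": 0.0015,"y": 0,"z": 0,"ax": 0,"ay": 0,"az": 0,"gripper": -0.8},{"x": 0.0015,"y": 0,"z": 0,"ax": 0,"ay": 0,"az": 0,"gripper": -0.8},{"x": 0.0015,"y": 0,"z": 0,"ax": 0,"ay": 0,"az": 0,"gripper": -0.8},{"x": 0.0015,"y": 0,"z": 0,"ax": 0,"ay": 0,"az": 0,"gripper": -0.8},{"x": 0.0015,"y": 0,"z": 0,"ax": 0,"ay": 0,"az": 0,"gripper": -0.8},{"x": 0.0015,"y": 0,"z": 0,"ax": 0,"ay": 0,"az": 0,"gripper": -0.8},{"x": 0.0015,"y": 0,"z": 0,"ax": 0,"ay": 0,"az": 0,"gripper": -0.8},{"x": 0.0015,"y": 0,"z": 0,"ax": 0,"ay": 0,"az": 0,"gripper": -0.8},{"x": 0,"y": 0,"z": 0,"ax": 0,"ay": 0,"az": 0,"gripper": -0.8},{"x": 0,"y": 0,"z": 0,"ax": 0,"ay": 0,"az": 0,"gripper": -0.8}])

```text
t: 25.6
position: [0.5433, 0.0078, 0.1348]
tcp_rot: [3.142, 0.0, 0.139]
wrist_force: [0.3, 0.2, 0.1]
gripper_width: 0.169
grasp_force: 48.9
```

apply_moves(increments=[{"x": 0.0015,"y": 0,"z": 0,"ax": 0,"ay": 0,"az": 0,"gripper": -0.8},{"x": 0.0015,"y": 0,"z": 0,"ax": 0,"ay": 0,"az": 0,"gripper": -0.8},{"x": 0.0015,"y": 0,"z": 0,"ax": 0,"ay": 0,"az": 0,"gripper": -0.8},{"x": 0.0015,"y": 0,"z": 0,"ax": 0,"ay": 0,"az": 0,"gripper": -0.8},{"x": 0.0015,"y": 0,"z": 0,"ax": 0,"ay": 0,"az": 0,"gripper": -0.8},{"x": 0.0015,"y": 0,"z": 0,"ax": 0,"ay": 0,"az": 0,"gripper": -0.8},{"x": 0.0015,"y": 0,"z": 0,"ax": 0,"ay": 0,"az": 0,"gripper": -0.8},{"x": 0.0015,"y": 0,"z": 0,"ax": 0,"ay": 0,"az": 0,"gripper": -0.8},{"x": 0,"y": 0,"z": 0,"ax": 0,"ay": 0,"az": 0,"gripper": -0.8},{"x": 0,"y": 0,"z": 0,"ax": 0,"ay": 0,"az": 0,"gripper": -0.8}])

```text
t: 26.6
position: [0.5445, 0.008, 0.1348]
tcp_rot: [3.141, 0.0, 0.139]
wrist_force: [-0.1, 0.5, -0.2]
gripper_width: 0.168
grasp_force: 48.9
```

apply_moves(increments=[{"x": 0.0015,"y": 0,"z": 0,"ax": 0,"ay": 0,"az": 0,"gripper": -0.8},{"x": 0.0015,"y": 0,"z": 0,"ax": 0,"ay": 0,"az": 0,"gripper": -0.8},{"x": 0.0015,"y": 0,"z": 0,"ax": 0,"ay": 0,"az": 0,"gripper": -0.8},{"x": 0.0015,"y": 0,"z": 0,"ax": 0,"ay": 0,"az": 0,"gripper": -0.8},{"x": 0.0015,"y": 0,"z": 0,"ax": 0,"ay": 0,"az": 0,"gripper": -0.8},{"x": 0.0015,"y": 0,"z": 0,"ax": 0,"ay": 0,"az": 0,"gripper": -0.8},{"x": 0.0015,"y": 0,"z": 0,"ax": 0,"ay": 0,"az": 0,"gripper": -0.8},{"x": 0.0015,"y": 0,"z": 0,"ax": 0,"ay": 0,"az": 0,"gripper": -0.8},{"x": 0,"y": 0,"z": 0,"ax": 0,"ay": 0,"az": 0,"gripper": -0.8},{"x": 0,"y": 0,"z": 0,"ax": 0,"ay": 0,"az": 0,"gripper": -0.8}])

```text
t: 27.6
position: [0.5457, 0.0082, 0.1348]
tcp_rot: [3.141, 0.0, 0.139]
wrist_force: [0.0, -0.2, -1.3]
gripper_width: 0.168
grasp_force: 48.9
```

apply_moves(increments=[{"x": 0.0015,"y": 0,"z": 0,"ax": 0,"ay": 0,"az": 0,"gripper": -0.8},{"x": 0.0015,"y": 0,"z": 0,"ax": 0,"ay": 0,"az": 0,"gripper": -0.8},{"x": 0.0015,"y": 0,"z": 0,"ax": 0,"ay": 0,"az": 0,"gripper": -0.8},{"x": 0.0015,"y": 0,"z": 0,"ax": 0,"ay": 0,"az": 0,"gripper": -0.8},{"x": 0.0015,"y": 0,"z": 0,"ax": 0,"ay": 0,"az": 0,"gripper": -0.8},{"x": 0.0015,"y": 0,"z": 0,"ax": 0,"ay": 0,"az": 0,"gripper": -0.8},{"x": 0.0015,"y": 0,"z": 0,"ax": 0,"ay": 0,"az": 0,"gripper": -0.8},{"x": 0.0015,"y": 0,"z": 0,"ax": 0,"ay": 0,"az": 0,"gripper": -0.8},{"x": 0,"y": 0,"z": 0,"ax": 0,"ay": 0,"az": 0,"gripper": -0.8},{"x": 0,"y": 0,"z": 0,"ax": 0,"ay": 0,"az": 0,"gripper": -0.8}])

```text
t: 28.6
position: [0.5464, 0.0083, 0.1348]
tcp_rot: [3.142, 0.001, 0.139]
wrist_force: [-3.2, -0.4, 2.9]
gripper_width: 0.168
grasp_force: 49.1
```

apply_moves(increments=[{"x": 0.0015,"y": 0,"z": 0,"ax": 0,"ay": 0,"az": 0,"gripper": -0.8},{"x": 0.0015,"y": 0,"z": 0,"ax": 0,"ay": 0,"az": 0,"gripper": -0.8},{"x": 0.0015,"y": 0,"z": 0,"ax": 0,"ay": 0,"az": 0,"gripper": -0.8},{"x": 0,"y": 0,"z": 0,"ax": 0,"ay": 0,"az": 0,"gripper": -0.8},{"x": 0,"y": 0,"z": 0,"ax": 0,"ay": 0,"az": 0,"gripper": -0.8},{"x": 0,"y": 0,"z": 0,"ax": 0,"ay": 0,"az": 0,"gripper": -0.8},{"x": 0,"y": 0,"z": 0,"ax": 0,"ay": 0,"az": 0,"gripper": -0.8},{"x": 0,"y": 0,"z": 0,"ax": 0,"ay": 0,"az": 0,"gripper": -0.8},{"x": 0,"y": 0,"z": 0,"ax": 0,"ay": 0,"az": 0,"gripper": -0.8},{"x": 0,"y": 0,"z": 0,"ax": 0,"ay": 0,"az": 0,"gripper": -0.8}])

```text
t: 29.6
position: [0.5467, 0.0083, 0.1347]
tcp_rot: [3.142, 0.001, 0.139]
wrist_force: [-5.5, -0.1, 4.3]
gripper_width: 0.164
grasp_force: 49.3
```

apply_moves(increments=[{"x": 0.0015,"y": 0,"z": 0,"ax": 0,"ay": 0,"az": 0,"gripper": -0.8},{"x": 0.001,"y": 0,"z": 0,"ax": 0,"ay": 0,"az": 0,"gripper": -0.8},{"x": 0,"y": 0,"z": 0,"ax": 0,"ay": 0,"az": 0,"gripper": -0.8},{"x": 0,"y": 0,"z": 0,"ax": 0,"ay": 0,"az": 0,"gripper": -0.8},{"x": 0,"y": 0,"z": 0,"ax": 0,"ay": 0,"az": 0,"gripper": -0.8},{"x": 0,"y": 0,"z": 0,"ax": 0,"ay": 0,"az": 0,"gripper": -0.8},{"x": 0,"y": 0,"z": 0,"ax": 0,"ay": 0,"az": 0,"gripper": -0.8},{"x": 0,"y": 0,"z": 0,"ax": 0,"ay": 0,"az": 0,"gripper": -0.8},{"x": 0,"y": 0,"z": 0,"ax": 0,"ay": 0,"az": 0,"gripper": -0.8},{"x": 0,"y": 0,"z": 0,"ax": 0,"ay": 0,"az": 0,"gripper": -0.8}])

```text
t: 30.6
position: [0.5468, 0.0083, 0.1347]
tcp_rot: [3.142, 0.002, 0.139]
wrist_force: [-6.0, -1.8, 3.7]
gripper_width: 0.167
grasp_force: 49.3
```

```bash
python3 - <<'E'
from h import *
plan(.5467,.0083,.13,.139)
p,d,i=look("scene"); plan(.5467,.0083,.13,.139); X=cloud(d,i)
o=arm.get_obs()['position']
a=np.radians(7.96); ex=np.array([np.cos(a),np.sin(a)]); ey=np.array([np.sin(a),-np.cos(a)])
m=(np.hypot(X[...,0]-o[0],X[...,1]-o[1])<.012)&(X[...,2]<.14)&(X[...,2]>.03)
for z0 in np.arange(.04,.15,.012):
    k=m&(abs(X[...,2]-z0)<.006)
    if k.sum()>2:
        q=X[k].mean(0); e=q[:2]-o[:2]; print(round(z0,3),k.sum(),'rad,lat mm',(e@ex*1e3).round(1),(e@ey*1e3).round(1))
cv2.imwrite("pics/s6.png",cv2.resize(p[190:310,250:410,::-1],(800,600),interpolation=cv2.INTER_CUBIC))
E
```

```text
t 30.6 pos [0.5468 0.0083 0.1347] rpy [3.142e+00 2.000e-03 1.390e-01] F [-6.  -1.8  3.7] w 0.167 g 49.3
 rot az.. (pi units) [0.     0.0005 0.    ]  then shift(100mm) [-0.001  0.     0.047]
t 30.65 pos [0.5468 0.0084 0.1347] rpy [3.142e+00 1.000e-03 1.390e-01] F [-6.  -1.6  3.6] w 0.168 g 49.3
 rot az.. (pi units) [0.     0.0005 0.    ]  then shift(100mm) [-0.001  0.     0.047]
0.04 8 rad,lat mm -5.3 1.2
0.052 19 rad,lat mm -5.9 2.0
0.064 19 rad,lat mm -5.3 1.5
0.076 19 rad,lat mm -4.5 1.9
0.088 15 rad,lat mm -3.9 3.1
0.1 5 rad,lat mm -0.6 4.9
0.112 4 rad,lat mm -5.5 -4.2
0.124 34 rad,lat mm -2.7 0.2
0.136 10 rad,lat mm -6.9 -1.5
```

View pics/s6.png

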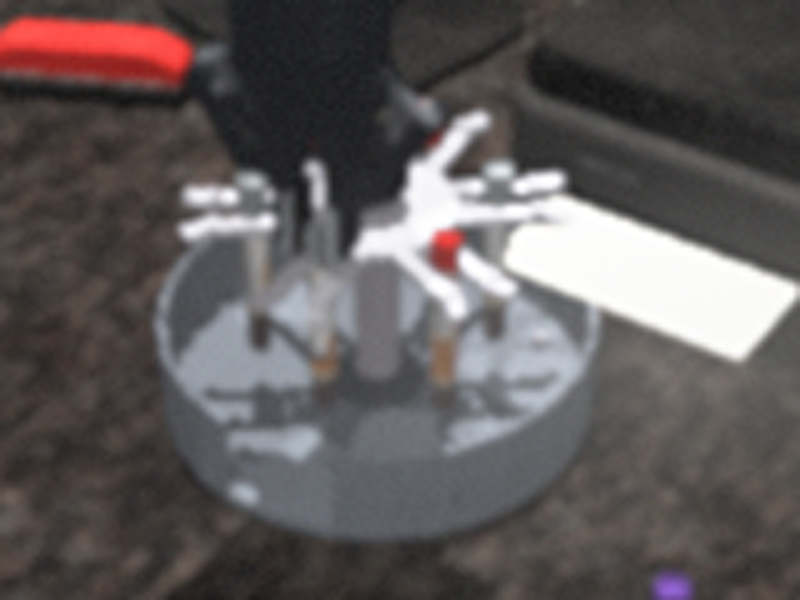

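apply_moves(increments=[{"x": 0.002,"y": 0,"z": 0,"ax": 0,"ay": 0,"az": 0,"gripper": -0.8},{"x": 0.001,"y": 0,"z": 0,"ax": 0,"ay": 0,"az": 0,"gripper": -0.8},{"x": 0,"y": 0,"z": 0,"ax": 0,"ay": 0,"az": 0,"gripper": -0.8},{"x": 0,"y": 0,"z": 0,"ax": 0,"ay": 0,"az": 0,"gripper": -0.8},{"x": 0,"y": 0,"z": 0,"ax": 0,"ay": 0,"az": 0,"gripper": -0.8},{"x": 0,"y": 0,"z": 0,"ax": 0,"ay": 0,"az": 0,"gripper": -0.8},{"x": 0,"y": 0,"z": 0,"ax": 0,"ay": 0,"az": 0,"gripper": -0.8},{"x": 0,"y": 0,"z": 0,"ax": 0,"ay": 0,"az": 0,"gripper": -0.8},{"x": 0,"y": 0,"z": 0,"ax": 0,"ay": 0,"az": 0,"gripper": -0.8},{"x": 0,"y": 0,"z": 0,"ax": 0,"ay": 0,"az": 0,"gripper": -0.8}])

```text
t: 31.65
position: [0.5468, 0.0084, 0.1347]
tcp_rot: [3.142, 0.002, 0.139]
wrist_force: [-6.1, -1.6, 5.4]
gripper_width: 0.163
grasp_force: 49.4
```

apply_moves(increments=[{"x": 0.002,"y": 0,"z": 0,"ax": 0,"ay": 0,"az": 0,"gripper": -0.8},{"x": 0,"y": 0,"z": 0,"ax": 0,"ay": 0,"az": 0,"gripper": -0.8},{"x": 0,"y": 0,"z": 0,"ax": 0,"ay": 0,"az": 0,"gripper": -0.8},{"x": 0,"y": 0,"z": 0,"ax": 0,"ay": 0,"az": 0,"gripper": -0.8},{"x": 0,"y": 0,"z": 0,"ax": 0,"ay": 0,"az": 0,"gripper": -0.8},{"x": 0,"y": 0,"z": 0,"ax": 0,"ay": 0,"az": 0,"gripper": -0.8},{"x": 0,"y": 0,"z": 0,"ax": 0,"ay": 0,"az": 0,"gripper": -0.8},{"x": 0,"y": 0,"z": 0,"ax": 0,"ay": 0,"az": 0,"gripper": -0.8},{"x": 0,"y": 0,"z": 0,"ax": 0,"ay": 0,"az": 0,"gripper": -0.8},{"x": 0,"y": 0,"z": 0,"ax": 0,"ay": 0,"az": 0,"gripper": -0.8}])

```text
t: 32.65
position: [0.5469, 0.0084, 0.1347]
tcp_rot: [3.142, 0.002, 0.139]
wrist_force: [-6.0, -1.7, 4.8]
gripper_width: 0.169
grasp_force: 49.4
```

apply_moves(increments=[{"x": -0.003,"y": 0,"z": 0,"ax": 0,"ay": 0,"az": 0,"gripper": -0.8},{"x": -0.002,"y": 0,"z": 0,"ax": 0,"ay": 0,"az": 0,"gripper": -0.8},{"x": 0,"y": 0,"z": 0.008,"ax": 0,"ay": 0,"az": 0,"gripper": -0.8},{"x": 0,"y": 0,"z": 0.008,"ax": 0,"ay": 0,"az": 0,"gripper": -0.8},{"x": 0,"y": 0,"z": 0.008,"ax": 0,"ay": 0,"az": 0,"gripper": -0.8},{"x": 0,"y": 0,"z": 0.008,"ax": 0,"ay": 0,"az": 0,"gripper": -0.8},{"x": 0,"y": 0,"z": 0.005,"ax": 0,"ay": 0,"az": 0,"gripper": -0.8},{"x": 0,"y": 0,"z": 0,"ax": 0,"ay": 0,"az": 0,"gripper": -0.8},{"x": 0,"y": 0,"z": 0,"ax": 0,"ay": 0,"az": 0,"gripper": -0.8},{"x": 0,"y": 0,"z": 0,"ax": 0,"ay": 0,"az": 0,"gripper": -0.8}], newtons=70)

```text
t: 33.65
position: [0.5466, 0.0085, 0.1309]
tcp_rot: [-3.141, 0.002, 0.139]
wrist_force: [-5.9, -0.9, 2.1]
gripper_width: 0.155
grasp_force: 68.7
```

```bash
python3 - <<'E'
from h import *
plan(.5467,.0083,.13,.139)
p,d,i=look("scene"); X=cloud(d,i)
o=arm.get_obs()['position']
a=np.radians(7.96); ex=np.array([np.cos(a),np.sin(a)]); ey=np.array([np.sin(a),-np.cos(a)])
m=(np.hypot(X[...,0]-o[0],X[...,1]-o[1])<.014)&(X[...,2]<.14)&(X[...,2]>.03)
for z0 in np.arange(.04,.15,.012):
    k=m&(abs(X[...,2]-z0)<.006)
    if k.sum()>2:
        q=X[k].mean(0); e=q[:2]-o[:2]; print(round(z0,3),k.sum(),'rad,lat mm',(e@ex*1e3).round(1),(e@ey*1e3).round(1))
E
```

```text
t 33.65 pos [0.5466 0.0085 0.1309] rpy [-3.141e+00  2.000e-03  1.390e-01] F [-5.9 -0.9  2.1] w 0.155 g 68.7
 rot az.. (pi units) [-0.0001  0.0006  0.    ]  then shift(100mm) [0.001 0.002 0.009]
0.04 14 rad,lat mm -5.2 1.1
0.052 18 rad,lat mm -5.3 1.5
0.064 18 rad,lat mm -5.2 2.5
0.076 23 rad,lat mm -5.1 1.5
0.088 16 rad,lat mm -3.1 1.6
0.1 6 rad,lat mm 0.2 4.8
0.112 8 rad,lat mm -2.1 -3.2
0.124 28 rad,lat mm -3.0 1.9
0.136 21 rad,lat mm -7.4 -0.2
```

apply_moves(increments=[{"x": 0.002,"y": 0,"z": 0,"ax": 0,"ay": 0,"az": 0,"gripper": -0.8},{"x": 0.001,"y": 0,"z": 0,"ax": 0,"ay": 0,"az": 0,"gripper": -0.8},{"x": 0,"y": 0,"z": 0,"ax": 0,"ay": 0,"az": 0,"gripper": -0.8},{"x": 0,"y": 0,"z": 0,"ax": 0,"ay": 0,"az": 0,"gripper": -0.8},{"x": 0,"y": 0,"z": 0,"ax": 0,"ay": 0,"az": 0,"gripper": -0.8},{"x": 0,"y": 0,"z": 0,"ax": 0,"ay": 0,"az": 0,"gripper": -0.8},{"x": 0,"y": 0,"z": 0,"ax": 0,"ay": 0,"az": 0,"gripper": -0.8},{"x": 0,"y": 0,"z": 0,"ax": 0,"ay": 0,"az": 0,"gripper": -0.8},{"x": 0,"y": 0,"z": 0,"ax": 0,"ay": 0,"az": 0,"gripper": -0.8},{"x": 0,"y": 0,"z": 0,"ax": 0,"ay": 0,"az": 0,"gripper": -0.8}])

```text
t: 34.7
position: [0.5466, 0.0086, 0.1309]
tcp_rot: [-3.141, 0.002, 0.139]
wrist_force: [-7.1, -1.0, 4.4]
gripper_width: 0.158
grasp_force: 68.8
```

apply_moves(increments=[{"x": -0.003,"y": 0,"z": 0,"ax": 0,"ay": 0,"az": 0,"gripper": -0.8},{"x": -0.003,"y": 0,"z": 0,"ax": 0,"ay": 0,"az": 0,"gripper": -0.8},{"x": 0,"y": 0,"z": 0.003,"ax": 0,"ay": 0,"az": 0,"gripper": -0.8},{"x": 0,"y": 0,"z": 0.003,"ax": 0,"ay": 0,"az": 0,"gripper": -0.8},{"x": 0,"y": 0,"z": 0.003,"ax": 0,"ay": 0,"az": 0,"gripper": -0.8},{"x": 0,"y": 0,"z": 0.002,"ax": 0,"ay": 0,"az": 0,"gripper": -0.8},{"x": 0,"y": 0,"z": 0,"ax": 0,"ay": 0,"az": 0,"gripper": -0.8},{"x": 0,"y": 0,"z": 0,"ax": 0,"ay": 0,"az": 0,"gripper": -0.8},{"x": 0,"y": 0,"z": 0,"ax": 0,"ay": 0,"az": 0,"gripper": -0.8},{"x": 0,"y": 0,"z": 0,"ax": 0,"ay": 0,"az": 0,"gripper": -0.8}])

```text
t: 35.7
position: [0.5465, 0.0085, 0.1299]
tcp_rot: [-3.141, 0.001, 0.139]
wrist_force: [-5.5, -1.5, 3.1]
gripper_width: 0.152
grasp_force: 68.8
```

apply_moves(increments=[{"x": -0.003,"y": 0,"z": 0,"ax": 0,"ay": 0,"az": 0,"gripper": -0.8},{"x": -0.003,"y": 0,"z": 0,"ax": 0,"ay": 0,"az": 0,"gripper": -0.8},{"x": 0,"y": 0,"z": 0.003,"ax": 0,"ay": 0,"az": 0,"gripper": -0.8},{"x": 0,"y": 0,"z": 0.003,"ax": 0,"ay": 0,"az": 0,"gripper": -0.8},{"x": 0,"y": 0,"z": 0.002,"ax": 0,"ay": 0,"az": 0,"gripper": -0.8},{"x": 0,"y": 0,"z": 0,"ax": 0,"ay": 0,"az": 0,"gripper": -0.8},{"x": 0,"y": 0,"z": 0,"ax": 0,"ay": 0,"az": 0,"gripper": -0.8},{"x": 0,"y": 0,"z": 0,"ax": 0,"ay": 0,"az": 0,"gripper": -0.8},{"x": 0,"y": 0,"z": 0,"ax": 0,"ay": 0,"az": 0,"gripper": -0.8},{"x": 0,"y": 0,"z": 0,"ax": 0,"ay": 0,"az": 0,"gripper": -0.8}])

```text
t: 36.7
position: [0.5465, 0.0084, 0.1296]
tcp_rot: [-3.141, 0.0, 0.139]
wrist_force: [-6.3, -0.2, 6.0]
gripper_width: 0.157
grasp_force: 69.1
```

apply_moves(increments=[{"x": 0,"y": 0,"z": 0,"ax": 0,"ay": 0,"az": 0,"gripper": -0.64},{"x": 0,"y": 0,"z": 0,"ax": 0,"ay": 0,"az": 0,"gripper": -0.62},{"x": 0,"y": 0,"z": 0,"ax": 0,"ay": 0,"az": 0,"gripper": -0.6},{"x": 0,"y": 0,"z": 0,"ax": 0,"ay": 0,"az": 0,"gripper": -0.55},{"x": 0,"y": 0,"z": 0,"ax": 0,"ay": 0,"az": 0,"gripper": -0.5},{"x": 0,"y": 0,"z": 0,"ax": 0,"ay": 0,"az": 0,"gripper": -0.4},{"x": 0,"y": 0,"z": 0,"ax": 0,"ay": 0,"az": 0,"gripper": -0.3},{"x": 0,"y": 0,"z": 0,"ax": 0,"ay": 0,"az": 0,"gripper": -0.2},{"x": 0,"y": 0,"z": 0,"ax": 0,"ay": 0,"az": 0,"gripper": -0.2},{"x": 0,"y": 0,"z": 0,"ax": 0,"ay": 0,"az": 0,"gripper": -0.2}])

```text
t: 37.7
position: [0.5467, 0.0083, 0.1292]
tcp_rot: [3.142, 0.0, 0.139]
wrist_force: [0.7, -0.4, 0.1]
gripper_width: 0.4
grasp_force: 0.0
```

```bash
python3 - <<'E'
from h import *
plan(.5467,.0083,.13,.139)
p,d,i=look("scene"); X=cloud(d,i)
c=np.array([.604,.0158]);D=X[...,:2]-c
a=np.radians(7.96); ex=np.array([np.cos(a),np.sin(a)]); ey=np.array([np.sin(a),-np.cos(a)])
R=-(D@ex);L=D@ey
m=(abs(R-.06)<.015)&(abs(L)<.012)&(X[...,2]<.14)&(X[...,2]>.03)
for z0 in np.arange(.04,.12,.012):
    k=m&(abs(X[...,2]-z0)<.006)
    if k.sum()>2: print(round(z0,3),k.sum(),'r,lat mm',(R[k].mean()*1e3).round(1),(L[k].mean()*1e3).round(1))
print(X[m][:,2].min())
E
```

```text
t 37.7 pos [0.5467 0.0083 0.1292] rpy [3.142 0.    0.139] F [ 0.7 -0.4  0.1] w 0.4 g 0.0
 rot az.. (pi units) [ 0.  0. -0.]  then shift(100mm) [ 0.    -0.    -0.008]
0.04 13 r,lat mm 62.6 0.3
0.052 20 r,lat mm 63.2 1.0
0.064 15 r,lat mm 62.4 1.1
0.076 19 r,lat mm 62.0 1.5
0.088 16 r,lat mm 61.6 1.9
0.1 6 r,lat mm 57.4 4.0
0.112 5 r,lat mm 59.0 -6.6
0.033937143185680384
```

apply_moves(increments=[{"x": 0,"y": 0,"z": -0.05,"ax": 0,"ay": 0,"az": 0,"gripper": -0.2},{"x": 0,"y": 0,"z": -0.1,"ax": 0,"ay": 0,"az": 0,"gripper": -0.2},{"x": 0,"y": 0,"z": -0.2,"ax": 0,"ay": 0,"az": 0,"gripper": -0.2},{"x": 0,"y": 0,"z": -0.3,"ax": 0,"ay": 0,"az": 0,"gripper": -0.2},{"x": 0,"y": 0,"z": -0.3,"ax": 0,"ay": 0,"az": 0,"gripper": -0.2},{"x": -0.1,"y": 0.2,"z": -0.2,"ax": 0,"ay": 0,"az": 0,"gripper": -0.2},{"x": -0.1,"y": 0.4,"z": 0,"ax": 0,"ay": 0,"az": 0,"gripper": -0.2},{"x": -0.1,"y": 0.4,"z": 0,"ax": 0,"ay": 0,"az": 0,"gripper": -0.2},{"x": 0,"y": 0.4,"z": 0,"ax": 0,"ay": 0,"az": 0,"gripper": -0.2},{"x": 0,"y": 0.4,"z": 0,"ax": 0,"ay": 0,"az": 0,"gripper": -0.2}])

```text
t: 38.75
position: [0.5418, -0.1757, 0.2456]
tcp_rot: [3.141, -0.001, 0.139]
wrist_force: [0.8, -0.1, -0.1]
gripper_width: 0.405
grasp_force: 0.0
```

apply_moves(increments=[{"x": 0,"y": 0.4,"z": 0,"ax": 0,"ay": 0,"az": 0,"gripper": -0.2},{"x": 0,"y": 0.3,"z": 0,"ax": 0,"ay": 0,"az": 0,"gripper": -0.2},{"x": 0,"y": 0.2,"z": 0,"ax": 0,"ay": 0,"az": 0,"gripper": -0.2},{"x": 0,"y": 0,"z": 0,"ax": 0,"ay": 0,"az": 0,"gripper": -0.2},{"x": 0,"y": 0,"z": 0,"ax": 0,"ay": 0,"az": 0,"gripper": -0.2},{"x": 0,"y": 0,"z": 0,"ax": 0,"ay": 0,"az": 0,"gripper": -0.2},{"x": 0,"y": 0,"z": 0,"ax": 0,"ay": 0,"az": 0,"gripper": -0.2},{"x": 0,"y": 0,"z": 0,"ax": 0,"ay": 0,"az": 0,"gripper": -0.2},{"x": 0,"y": 0,"z": 0,"ax": 0,"ay": 0,"az": 0,"gripper": -0.2},{"x": 0,"y": 0,"z": 0,"ax": 0,"ay": 0,"az": 0,"gripper": -0.2}])

```text
t: 39.75
position: [0.5544, -0.2629, 0.2443]
tcp_rot: [3.141, 0.0, 0.139]
wrist_force: [-0.9, -0.2, 0.4]
gripper_width: 0.402
grasp_force: 0.0
```

```bash
python3 - <<'E'
from h import *
c=np.array([.604,.0158]); a=np.radians(7.96); ex=np.array([np.cos(a),np.sin(a)]); ey=np.array([np.sin(a),-np.cos(a)]); im=[]
for n in("scene","top"):
    p,d,i=look(n); X=cloud(d,i); im.append(p); print(n,carousel(X,np.array([.6037,.0147]))[1:])
    D=X[...,:2]-c; R=-(D@ex);L=D@ey; m=(abs(R-.06)<.015)&(abs(L)<.012)
    for z0 in np.arange(.04,.15,.012):
        k=m&(abs(X[...,2]-z0)<.006)
        if k.sum()>2: print(round(z0,3),k.sum(),'r,lat mm',(R[k].mean()*1e3).round(1),(L[k].mean()*1e3).round(1))
    print('top z',np.nanmax(X[m][:,2]))
o=np.hstack([cv2.resize(im[0][200:300,265:385],(400,333)),cv2.resize(im[1][170:275,240:380],(400,333))]); cv2.imwrite("pics/c7.png",o[:,:,::-1])
E
```

```text
scene ((np.float64(172.7448087203827), np.float64(203.74480913437662)), np.float64(7.572012358365171), np.float64(0.6101395998911084))
0.04 16 r,lat mm 62.7 0.6
0.052 17 r,lat mm 62.5 1.0
0.064 18 r,lat mm 62.3 1.2
0.076 18 r,lat mm 62.7 1.0
0.088 16 r,lat mm 61.4 2.3
0.1 6 r,lat mm 57.7 4.1
0.112 7 r,lat mm 59.6 -3.8
0.124 47 r,lat mm 62.6 1.3
0.136 32 r,lat mm 62.0 -0.1
0.148 16 r,lat mm 58.8 0.4
top z 0.14456443005415603
top ((np.float64(172.52447497241923), np.float64(203.27418704093975)), np.float64(7.951863214556069), np.float64(0.596692361866618))
0.124 61 r,lat mm 57.6 0.8
0.136 19 r,lat mm 61.9 -0.3
0.148 27 r,lat mm 58.7 -0.2
top z 0.1496292049429138
```

View pics/c7.png

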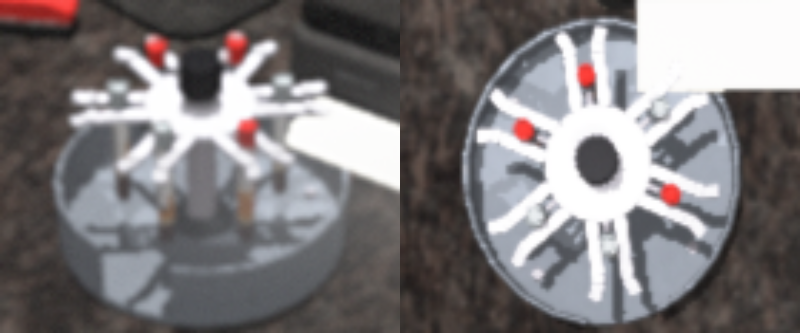

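The picture shows the tube hanging upright in the gap-facing fork, with its stopper at (160,130) in the left crop and (610,243) in the right. The fork is at 187.95° and the gap at 187.9°, and the stopper top is at about 0.144 m.

```bash
python3 -c "
from cell import arm
print(arm.sign_off())"
```

```text
the job is handed in; nothing more can be done
None
```

Job handed in at about 40 s: I turned the empty hanger to the gap first, then hung the longer (grey-stoppered) tube in it, pressed to the back stop at about 7 N. In the last pictures it hangs upright with its stopper down on the fork behind the lips and the hanger still facing the gap; I did not touch the shorter tube, cup or beaker.

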